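# Load an erased imaging plate into the scanner

### The job

The erased imaging plate on the light box is too thin to pick off the flat top: slide it out over the box's open left-hand edge until its end hangs over, take it there by its two long edges and, without dropping it, lay it across the two rails of the steel rest and let go. Then take it again by the middle of its long edges, between the rails, because the scanner tray has its finger cut-outs only there, and lay it flat in the tray's pocket. Push the tray fully home and leave the other things on the bench where they are.

Things in the scene. Friction and masses are not known exactly. Their poses are not given: they have to be found in the camera images.
- imaging_plate: The thin rigid plate to load: dark grey with a pale blue coated face up, 130 long (its x) x 56 wide (its y) x 3 mm thick, about 60 g. Origin: centre of its underside. It starts lying flat on the light box, its x within 0.2 rad of the box's x, its ends at least 35 mm from the open edge and from the far rim. Both ends are alike.
- plate_end (a point): Middle of the plate's end face at its -x end, the end that starts nearest the light box's open edge (65 mm along -x from the plate's origin, half way up its thickness).
- light_box: Fixed light box, grey with a smooth white top, 240 (its x) x 160 (its y) mm. Origin: centre of its underside. The flat top, at z = 45 mm, runs up to the open edge on its -x side, 120 mm from the origin, which faces the robot's left (+y of the world, to 0.1 rad); a rim 8 mm wide, 6 mm high stands on the other three sides (inner faces at x = 112, y = -72 and 72 mm).
- plate_rest: Fixed steel rest: a 13 mm high drip tray, 140 (its x) x 96 mm, with two round rails 8 mm thick along its y, at x = -29 and +29 mm, straight from y = -38 to 38, tops at z = 62 mm; free space under and between them down to z = 6 mm. Origin: centre of its underside. Yaw 0.1 to 0.5. Lay the plate with its x along the rest's x, its middle over the origin: 32 mm stands free beyond each rail.
- scanner: Fixed plate scanner, light grey, 185 (its x) x 150 (its y) x 78 mm high, its front (-x) turned towards the robot (yaw 0.55 to 0.72). Origin: centre of its underside; front face at x = -92.5 mm.
- scan_tray (a joint): Opening of the scanner's loading tray, m: 0 = fully home (its front panel closes against the scanner's face), 0.155 = fully out towards the scanner's -x. Starts 0.143 to 0.155 out. It slides with about 2 N of friction and stays where it is left.
- tray_pocket (a point): Centre of the floor of the tray's pocket, 18 mm above the bench, moving with the tray; axes as the scanner's. Pocket 135 (x) x 61 (y), 9 mm deep, top rims bevelled 2.5 mm. Half way along both long sides (x = -30 to 30 mm) the tray is cut away, open outward and down to the bench, leaving the floor 50 mm wide there. Tray 104 mm wide, rim 27 mm above the bench.
- tray_front (a point): Middle of the outer face of the tray's upright front panel (118 wide, from 5 to 47 mm above the bench), 26 mm above the bench; push here along the scanner's +x to send the tray home.
- lab_timer: White wedge-shaped bench timer, 42 x 66 x 32 mm; leave alone.
- tape_lime: Lime green roll of tape lying flat, 70 mm across, 19 mm high; leave alone.
- forceps: Steel forceps lying on the bench, 140 x 16 x 9 mm; leave alone.
- wash_bottle: White wash bottle with a red cap and bent spout, 68 mm across, 192 mm high, standing; leave alone.

How it is judged (in metres and radians):
On the way, in this order (a step that is already met when the one before it is completed fails the run):
1. the plate lies level on the light box with at least 20 mm of its end beyond the open edge (x of plate_end in the frame of light_box below -0.14 m and angle between imaging_plate's own z axis and vertical below 0.06 rad and z of imaging_plate in the frame of light_box between 0.041 and 0.049 m), for 0.2 s.
2. the plate lies across both rails of the rest, let go and at rest, its middle within 20 mm of the middle between the rails (x of imaging_plate in the frame of plate_rest between -0.02 and 0.02 m and z of imaging_plate in the frame of plate_rest between 0.058 and 0.065 m and angle between imaging_plate's own z axis and vertical below 0.06 rad and contact force between imaging_plate and plate_rest above 0.1 N and contact force between imaging_plate and the fingers below 0.05 N and linear speed of imaging_plate below 0.02 m/s), for 0.2 s.
3. the plate lies flat in the pocket of the tray, let go, with the tray still out (distance between imaging_plate and tray_pocket below 0.006 m and angle between imaging_plate's own z axis and vertical below 0.04 rad and contact force between imaging_plate and the fingers below 0.05 N and value of joint scan_tray above 0.1 m), for 0.2 s.
At the end, for the whole second after the job is handed in: The tray is home to within 5 mm and the plate lies flat in its pocket (its centre within 6 mm of the pocket's, tilt under 0.04 rad), at rest (value of joint scan_tray below 0.005 m and distance between imaging_plate and tray_pocket below 0.006 m and angle between imaging_plate's own z axis and vertical below 0.04 rad and linear speed of imaging_plate below 0.02 m/s); the robot touches nothing.
It fails at once if the plate is dropped onto the bench (height (world z) of imaging_plate below 0.01 m).
It fails at once if the timer, tape, forceps or wash bottle is shifted by more than 30 mm or the bottle is tipped (distance of any of lab_timer, tape_lime, forceps, wash_bottle from where it was at the start of the episode above 0.03 m or angle between wash_bottle's own z axis and vertical above 0.3 rad).
It also fails if it takes over 70 s, if anything falls off the work surface, if the arm or the gripper's body presses on something with over 40 N, if the wrist force passes 120 N, or if a joint passes its speed limit or range.

### The arm

A 6-joint arm with a two-finger parallel gripper is mounted at the origin on a cart in front of the work surface, level with it; the furniture and walls round the work are solid. World frame = base frame: x ahead of the robot, y to its left, z up, the work surface at z = 0. Lengths are in m, angles in degrees, forces in N, time in s.
With the tool pointing down it reaches from about 0.25 to 0.725 m from the base axis. Payload 9.7 kg.
Tool frame: the origin (TCP) lies at the centre of the arm's flange, where the gripper is bolted on; the fingertips stand 173 mm ahead of it and the grasp point (between the pads) lies bot.grip_depth ahead of it (bot.grip_depth is the distance from the TCP to the grasp point, in m); z points along the fingers, y is the direction in which the jaws open and shut (so a half turn about z gives the same grasp; the last joint's range is limited). The gripper opens to 85 mm and grips with 20 to 120 N. Pads are 22 mm wide; open, the fingers measure 114 mm over their backs; the gripper's body (76 mm by 85 mm) begins 54 mm behind the grasp point. The pads swing forward as they close: fully open they stand 13 mm farther back than shut.
Start: joints at [63.426, 4.979, 10.078, 95.1, 0, 90], TCP at [0.246, 0.492, 0.405] pointing down, gripper open.
Joint ranges: [-179.16, 179.16], [-48.56, 103.87], [-65.8, 70.77], [-126.05, 130.52], [-82.76, 87.17], [-180, 180]. Speed limits (degrees/s): [127.2, 127.2, 147.25, 180, 180, 180].

### API

Orientations are given as [roll, pitch, yaw] about the fixed x, y, z axes, in that order (R = Rz(yaw) Ry(pitch) Rx(roll)).
In Python, from workcell import status, viewer, bot gives the robot as it stands. The module is installed in compiled form; this text tells all that it offers.
- The arm moves only by the tool move_arm, never from a script. Its argument "commands" is a list of rows, each an object with "claw": the gripper's target within -1 to 1 (fully open at 1, half-way at 0, shut at -1); "travel": the shift along the tool's x, y, z in cm, a list of three; "turn": the turn about the tool's z in degrees. A call has 1 to 5 rows; each row shifts and turns the commanded pose from where the row before left it, along the tool's axes as they then stand; what a row does not reach is not made up. A row lasts 1/12 s, in which the tool goes at most 41.7 mm and 7.16 degrees, less where a joint would pass 70% of its speed; a pose out of reach is approached as far as the arm can. A call is refused whole if a number of a shift passes 4.17 or a number of a turn 7.16, either way. A call with a gripper value outside its range is refused whole. The fingers move at their own pace and stop on an object; "squeeze" is the grip in N (left out, the last holds). Time passes only in rows, so rows that do not move let the fingers close. It gives the time, the measured TCP pose, the force and the opening at its end, in the units of the state.
- status.get_obs(): the state, without advancing time (a new reading comes with each control period).
- viewer.camera(name): name is "scene" or "top" or "wrist"; returns the picture (400x640x3 uint8, blue, green, red); there is no depth.
- viewer.camera_params(name): a dict with "camera_matrix" (3x3 intrinsics, pixels), "xyz" and "rotation" of the camera in the world. Camera axes: x right, y up, looking along -z (the intrinsics and any distortion apply to the point x, -y, -z); pixel columns grow to the right and rows downward; lengths in m; the calibration is good to about 2 mm. A picture is of the moment at which its call begins: read the wrist's pose just before it. camera_params takes no time and is no camera call; for the wrist camera it gives the pose at the moment of the call.
- bot.job_done(): hands the job in, once; it reports no verdict.
The state is a dict: "time": time; "q": joint angles; "qd": joint speeds; "joint_efforts": joint torques, N m; "ee_pos": TCP position; "tcp_rot": TCP orientation; "wrist_force": force on the tool from outside, world axes, zero at the start; "torque": the same for the moment, N m; "opening": finger opening in m.
Only numpy, scipy, OpenCV 4.12 (cv2) and the standard library are available. Lean on these libraries where they do the work, as an engineer would, in place of code of your own. Each camera call takes 0.05 s, during which the arm holds its last target.

## Working session

There is one attempt and no reset: what is moved stays moved. The work goes in short steps, Python scripts to look and compute and a tool call to move; the robot and the scene stay as the last step left them, time stands still between calls to the robot, and variables do not carry over. Pictures are saved under pics/ and viewed, and the job is handed in when it is done.

Besides the shell and the picture viewer there is one more tool, called after ">>>" by a JSON object that holds its "api" and its "payload". move_arm: Moves the arm, as the interface text tells. Its arguments: {"type":"object","properties":{"commands":{"type":"array"},"squeeze":{"type":"number"}},"required":["commands"]}

```bash
mkdir -p pics
python3 - <<'E'
from workcell import status, viewer, bot
import cv2
print(status.get_obs(), bot.grip_depth)
for n in ["scene","top","wrist"]:
    p=viewer.camera_params(n); print(n,p)
    cv2.imwrite(f"pics/a_{n}.png",viewer.camera(n))
E
```

```text
{'time': 0.0, 'q': array([6.34263482e+01, 5.00939406e+00, 1.00341763e+01, 9.51001356e+01,
       1.28390624e-03, 8.99990215e+01]), 'qd': array([-0.00439169,  0.01546757,  0.03098894,  0.07663396, -0.12812206,
       -0.1021087 ]), 'joint_efforts': array([-1.16496056e-03, -5.20382631e+01,  4.64809263e+01,  1.61077548e-02,
       -1.29103191e-04, -6.28412948e-07]), 'ee_pos': array([0.24603484, 0.49189067, 0.40399681]), 'tcp_rot': array([-1.79924647e+02, -1.28519200e-03,  1.53427325e+02]), 'wrist_force': array([-0.71303918,  1.14598764,  0.43397601]), 'torque': array([0.00258776, 0.01707281, 0.01928502]), 'opening': 0.08563628827168197} 0.1547
scene {'camera_matrix': array([[433.01636631,   0.        , 314.80756791],
       [  0.        , 433.01636631, 193.88905539],
       [  0.        ,   0.        ,   1.        ]]), 'xyz': array([-0.3129608 ,  1.02912235,  0.8474433 ]), 'rotation': array([  57.64589299,    0.79803596, -139.24672268])}
top {'camera_matrix': array([[412.94424587,   0.        , 321.47209474],
       [  0.        , 412.94424587, 201.89313116],
       [  0.        ,   0.        ,   1.        ]]), 'xyz': array([0.42764754, 0.05975861, 1.33208481]), 'rotation': array([  3.98225606,   0.79508465, -91.29476224])}
wrist {'camera_matrix': array([[300.05043927,   0.        , 315.6950993 ],
       [  0.        , 300.05043927, 202.52131469],
       [  0.        ,   0.        ,   1.        ]]), 'xyz': array([0.17673323, 0.5271381 , 0.37349903]), 'rotation': array([-1.79122242e+01,  7.20005635e-03,  6.34219856e+01])}
```

View pics/a_scene.png

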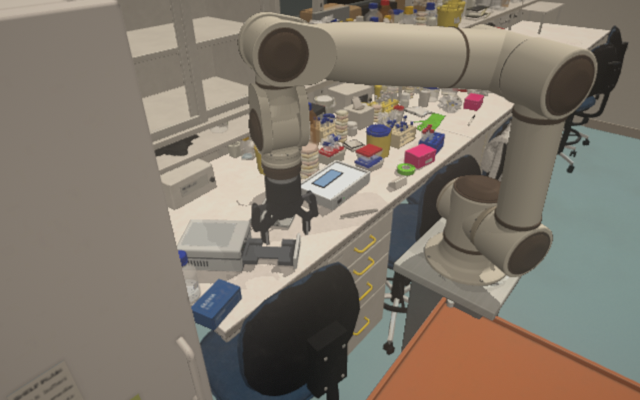

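View pics/a_top.png

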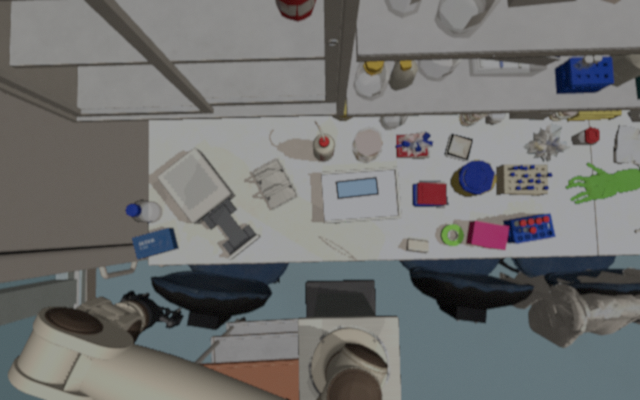

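View pics/a_wrist.png

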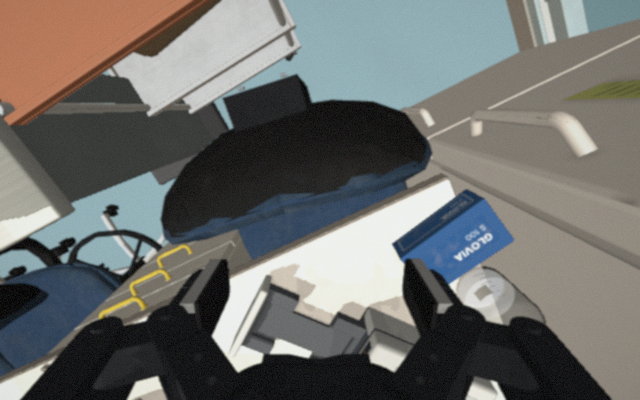

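The top view shows the box near px (360,195) with the plate at (357,187). The rest is at (272,183), the scanner at (195,185) and the tray at (232,235).

```bash
cat > h.py <<'E'
import numpy as np, cv2
from scipy.spatial.transform import Rotation as R
def cam(p): return p["camera_matrix"],np.array(p["xyz"]),R.from_euler('xyz',p["rotation"],degrees=True).as_matrix()
def ray(p,px,z):
    K,c,M=cam(p); px=np.atleast_2d(np.array(px,float))
    d=np.c_[(px[:,0]-K[0,2])/K[0,0],-(px[:,1]-K[1,2])/K[1,1],-np.ones(len(px))]@M.T
    return c+d*((z-c[2])/d[:,2])[:,None]
def proj(p,X):
    K,c,M=cam(p); X=np.atleast_2d(X); v=(X-c)@M
    return np.c_[K[0,2]+K[0,0]*v[:,0]/-v[:,2],K[1,2]-K[1,1]*v[:,1]/-v[:,2]]
E
python3 - <<'E'
from h import *
from workcell import viewer
im=cv2.imread("pics/a_top.png")
cv2.imwrite("pics/b1.png",cv2.resize(im[130:270,140:300],None,fx=5,fy=4.28,interpolation=cv2.INTER_CUBIC)[:600])
cv2.imwrite("pics/b2.png",cv2.resize(im[130:270,300:480],None,fx=4.28,fy=4.28,interpolation=cv2.INTER_CUBIC)[:600])
E
```

```text
(no output)
```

View pics/b1.png

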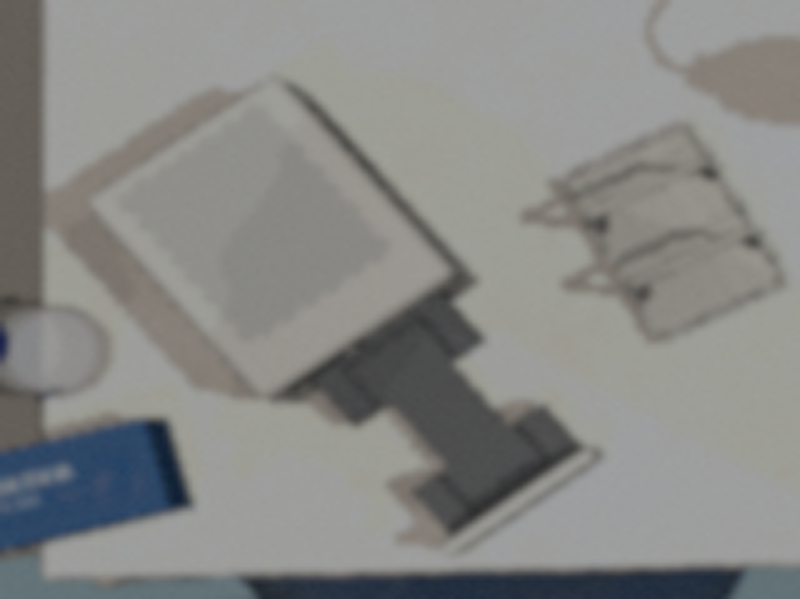

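View pics/b2.png

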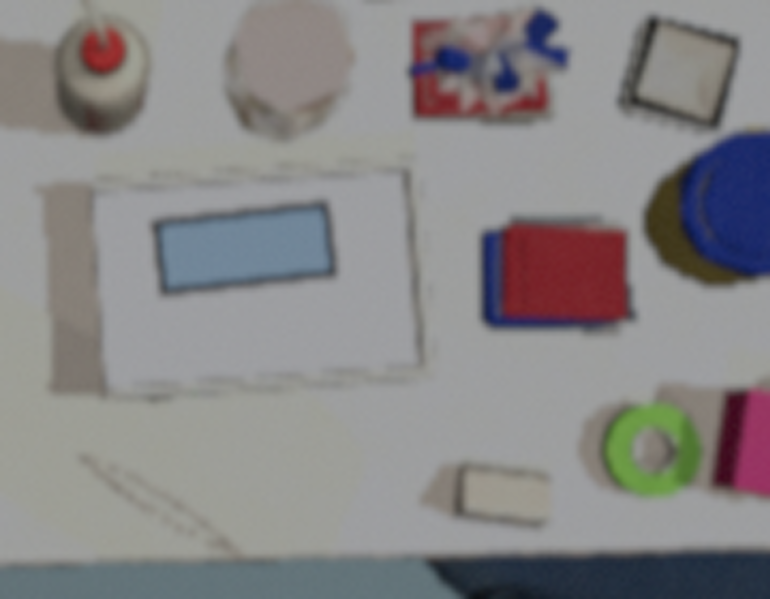

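Run:
```python
from h import *
from workcell import viewer
p=viewer.camera_params("top")
def c1(a): return np.array(a)/[5,4.28]+[140,130]
def c2(a): return np.array(a)/4.28+[300,130]
np.set_printoptions(precision=4,suppress=True)
pl=ray(p,c2([(153,222),(327,203),(336,272),(163,293)]),.048); print("plate",pl.mean(0),pl)
b=ray(p,c2([(95,187),(105,392)]),.045); print("openedge",b)
print("boxright",ray(p,c2([(407,172),(425,370)]),.051))
r=ray(p,c1([(555,180),(685,122),(783,285),(655,340)]),.013);print("rest",r.mean(0),r)
s=ray(p,c1([(280,78),(470,275),(268,395),(92,200)]),.078);print("scanner",s.mean(0),s)
f=ray(p,c1([(600,452),(450,552)]),.047);print("panel",f.mean(0),f)
print("things",ray(p,c2([(78,455),(240,555),(460,490),(650,450)]),.01))
print("bottle",ray(p,c2([(103,50)]),.19),ray(p,c2([(100,110)]),.0))
```

```text
plate [ 0.5588 -0.0369  0.048 ] [[ 0.5791  0.0295  0.048 ]
 [ 0.59   -0.0978  0.048 ]
 [ 0.5393 -0.1027  0.048 ]
 [ 0.5269  0.0235  0.048 ]]
openedge [[0.6063 0.0713 0.045 ]
 [0.4559 0.0675 0.045 ]]
boxright [[ 0.6109 -0.1563  0.051 ]
 [ 0.4664 -0.1642  0.051 ]]
rest [0.5809 0.2278 0.013 ] [[0.6217 0.3011 0.013 ]
 [0.6637 0.2165 0.013 ]
 [0.5388 0.1554 0.013 ]
 [0.4995 0.2382 0.013 ]]
scanner [0.5756 0.4604 0.078 ] [[0.6904 0.4585 0.078 ]
 [0.545  0.3421 0.078 ]
 [0.4622 0.4662 0.078 ]
 [0.6047 0.5747 0.078 ]]
panel [0.3819 0.316  0.047 ] [[0.417  0.269  0.047 ]
 [0.3469 0.363  0.047 ]]
things [[ 0.4103  0.0889  0.01  ]
 [ 0.3336 -0.0297  0.01  ]
 [ 0.378  -0.1942  0.01  ]
 [ 0.4044 -0.3359  0.01  ]]
bottle [[0.6763 0.0627 0.19  ]] [[0.6715 0.0666 0.    ]]
```

```bash
cat > plan.py <<'E'
import sys,math,json
from h import *
from workcell import status
def wrap(a): return (a+180)%360-180
def plan(x,y,z,yaw,step=3.6,tstep=7.0,claw=1,dec=1,show=True):
    o=status.get_obs(); p=np.array(o["ee_pos"]); w=o["tcp_rot"][2]
    d=(np.array([x,y,z])-p)*100; dw=wrap(yaw-w)
    k=max(1,math.ceil(np.linalg.norm(d)/step-1e-6),math.ceil(abs(dw)/tstep-1e-6))
    rows=[];cur=np.zeros(3);cw=w
    for i in range(k):
        tgt=d*(i+1)/k; r=math.radians(cw); e=tgt-cur
        t=np.array([e[0]*math.cos(r)+e[1]*math.sin(r), e[0]*math.sin(r)-e[1]*math.cos(r), -e[2]])
        t=np.round(t,dec)
        tu=round(-(w+dw*(i+1)/k-cw),1)
        cur=cur+np.array([t[0]*math.cos(r)+t[1]*math.sin(r), t[0]*math.sin(r)-t[1]*math.cos(r), -t[2]])
        cw=cw-tu
        rows.append({"claw":claw,"travel":[float(v)+0.0 for v in t],"turn":tu})
    print("now",p.round(4),round(w,2),"t",round(o["time"],2),"rows",k)
    for i in range(0,k,5): print(json.dumps(rows[i:i+5]))
if __name__=="__main__":
    a=[float(v) for v in sys.argv[1:]]
    plan(*a)
E
python3 plan.py 0.54 -0.03 0.40 95
```

```text
now [0.246  0.4919 0.4041] 153.43 t 0.15 rows 17
[{"claw": 1, "travel": [-2.9, -2.0, 0.0], "turn": 3.4}, {"claw": 1, "travel": [-3.0, -1.8, 0.0], "turn": 3.5}, {"claw": 1, "travel": [-3.2, -1.6, 0.1], "turn": 3.4}, {"claw": 1, "travel": [-3.2, -1.4, 0.0], "turn": 3.4}, {"claw": 1, "travel": [-3.3, -1.2, 0.0], "turn": 3.5}]
[{"claw": 1, "travel": [-3.4, -1.0, 0.0], "turn": 3.4}, {"claw": 1, "travel": [-3.4, -0.9, 0.1], "turn": 3.5}, {"claw": 1, "travel": [-3.5, -0.6, 0.0], "turn": 3.4}, {"claw": 1, "travel": [-3.5, -0.4, 0.0], "turn": 3.4}, {"claw": 1, "travel": [-3.5, -0.2, 0.0], "turn": 3.5}]
[{"claw": 1, "travel": [-3.5, 0.1, 0.1], "turn": 3.4}, {"claw": 1, "travel": [-3.5, 0.2, 0.0], "turn": 3.4}, {"claw": 1, "travel": [-3.5, 0.4, 0.0], "turn": 3.5}, {"claw": 1, "travel": [-3.5, 0.7, 0.0], "turn": 3.4}, {"claw": 1, "travel": [-3.4, 0.8, 0.1], "turn": 3.5}]
[{"claw": 1, "travel": [-3.4, 1.1, 0.0], "turn": 3.4}, {"claw": 1, "travel": [-3.3, 1.3, 0.0], "turn": 3.4}]
```

>>> {"api": "move_arm", "payload": {"commands": [{"claw":1,"travel":[-2.9,-2.0,0.0],"turn":3.4},{"claw":1,"travel":[-3.0,-1.8,0.0],"turn":3.5},{"claw":1,"travel":[-3.2,-1.6,0.1],"turn":3.4},{"claw":1,"travel":[-3.2,-1.4,0.0],"turn":3.4},{"claw":1,"travel":[-3.3,-1.2,0.0],"turn":3.5}]}}

```text
time: 0.57
ee_pos: [0.3329, 0.3371, 0.4034]
tcp_rot: [-180.0, 0.0, 136.1]
wrist_force: [0.1, 0.6, 0.6]
opening: 0.0857
```

>>> {"api": "move_arm", "payload": {"commands": [{"claw":1,"travel":[-3.4,-1.0,0.0],"turn":3.4},{"claw":1,"travel":[-3.4,-0.9,0.1],"turn":3.5},{"claw":1,"travel":[-3.5,-0.6,0.0],"turn":3.4},{"claw":1,"travel":[-3.5,-0.4,0.0],"turn":3.4},{"claw":1,"travel":[-3.5,-0.2,0.0],"turn":3.5}]}}

```text
time: 0.98
ee_pos: [0.419, 0.1829, 0.4026]
tcp_rot: [180.0, 0.0, 118.9]
wrist_force: [0.7, 0.7, 0.2]
opening: 0.0852
```

>>> {"api": "move_arm", "payload": {"commands": [{"claw":1,"travel":[-3.5,0.1,0.1],"turn":3.4},{"claw":1,"travel":[-3.5,0.2,0.0],"turn":3.4},{"claw":1,"travel":[-3.5,0.4,0.0],"turn":3.5},{"claw":1,"travel":[-3.5,0.7,0.0],"turn":3.4},{"claw":1,"travel":[-3.4,0.8,0.1],"turn":3.5}]}}

```text
time: 1.4
ee_pos: [0.5055, 0.0295, 0.4007]
tcp_rot: [180.0, 0.0, 101.7]
wrist_force: [1.1, 0.3, 0.4]
opening: 0.0855
```

>>> {"api": "move_arm", "payload": {"commands": [{"claw":1,"travel":[-3.4,1.1,0.0],"turn":3.4},{"claw":1,"travel":[-3.3,1.3,0.0],"turn":3.4},{"claw":1,"travel":[0,0,0],"turn":0},{"claw":1,"travel":[0,0,0],"turn":0}]}}

```text
time: 1.73
ee_pos: [0.5409, -0.0319, 0.3998]
tcp_rot: [-179.9, -0.0, 94.9]
wrist_force: [0.2, 0.9, -0.1]
opening: 0.0855
```

```bash
cat > snap.py <<'E'
import sys,pickle
from h import *
from workcell import viewer,status
n,name=sys.argv[1:3]
p=viewer.camera_params(n); im=viewer.camera(n)
cv2.imwrite(f"pics/{name}.png",im); pickle.dump(p,open(f"pics/{name}.pkl","wb"))
o=status.get_obs(); print(o["time"],o["ee_pos"].round(4),o["tcp_rot"].round(2),o["wrist_force"].round(2),o["opening"])
E
python3 snap.py wrist c1
```

```text
1.7833 [ 0.5404 -0.0309  0.4001] [-1.7993e+02 -2.0000e-02  9.4980e+01] [-0.44 -0.72 -0.21] 0.08536637991731974
```

View pics/c1.png

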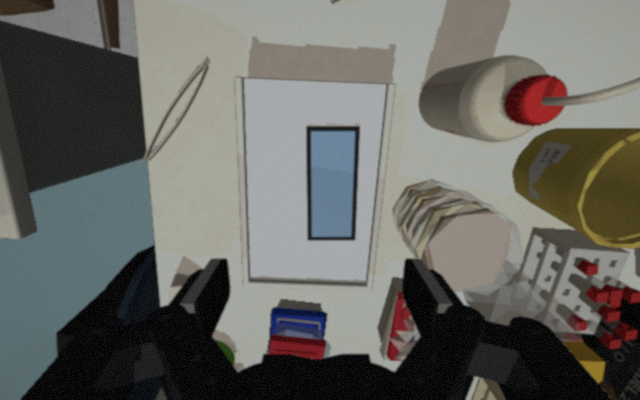

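Wrist view: the plate is at px (307–359, 126–241), the open edge is at row ≈80, and the rim is on the other sides.

```bash
cat > plate.py <<'E'
import sys,pickle
from h import *
def find(name,z=0.048,roi=None):
    im=cv2.imread(f"pics/{name}.png"); p=pickle.load(open(f"pics/{name}.pkl","rb"))
    b,g,r=[im[...,i].astype(int) for i in range(3)]
    m=((b-r>25)&(b>90)).astype(np.uint8)
    if roi: q=np.zeros_like(m); q[roi[1]:roi[3],roi[0]:roi[2]]=1; m&=q
    m=cv2.morphologyEx(m,cv2.MORPH_OPEN,np.ones((3,3)))
    cs,_=cv2.findContours(m,cv2.RETR_EXTERNAL,cv2.CHAIN_APPROX_NONE)
    c=max(cs,key=cv2.contourArea)
    X=ray(p,c[:,0,:],z)[:,:2]
    (cx,cy),(w,h),a=cv2.minAreaRect((X*1000).astype(np.float32))
    if w<h: w,h,a=h,w,a+90
    return cx/1000,cy/1000,w,h,(a+90)%180-90
if __name__=="__main__":
    roi=[int(v) for v in sys.argv[3:7]] or None
    print("plate cx cy w h yaw",np.round(find(sys.argv[1],float(sys.argv[2]),roi),4))
E
python3 plate.py c1 0.048 250 90 400 270
python3 - <<'E'
from h import *; import pickle
im=cv2.imread("pics/c1.png");p=pickle.load(open("pics/c1.pkl","rb"))
g=cv2.cvtColor(im,cv2.COLOR_BGR2GRAY)
print(g[60:100,270],g[60:100,340]); print(g[180,225:260],g[180,365:400],g[265:300,300])
print(g[115:135,330],g[232:250,330],g[180,298:318],g[180,350:368])
E
```

```text
plate cx cy w h yaw [ 5.602000e-01 -3.630000e-02  1.197629e+02  4.663370e+01 -8.541160e+01]
[127 127 127 126 129 127 128 128 129 128 128 127 129 128 123 128 128 122
 115 138 161 168 166 168 171 167 168 163 169 170 166 166 167 166 168 169
 166 168 169 164] [126 124 126 126 126 125 123 123 124 127 124 127 127 128 129 127 125 129
 131 129 124 120 135 160 166 166 166 169 167 169 168 170 167 167 168 170
 169 168 166 170]
[165 166 165 165 166 165 167 167 167 167 164 167 160 147 144 156 157 161
 152 138 102 103 143 167 168 168 168 168 169 168 170 168 165 170 165] [169 172 167 167 169 169 167 170 166 167 160 124  99 120 145 156 157 153
 151 148 156 164 164 167 163 163 166 165 165 164 162 164 166 166 165] [170 172 166 170 167 167 168 169 167 166 170 172 165 152 124  98  77  74
  97 131 159 165 166 163 163 164 164 166 168 167 167 164 167 165 168]
[171 170 168 171 164 167 168 163 156 147 132  86  49  25  31  63  97 121
 129 130] [125 122 122 119  93  64  40  70 121 158 167 169 170 171 171 168 169 170] [169 167 168 170 167 167 170 158 130  83  39  30  53  91 113 120 119 121
 119 117] [117 119 108  78  46  25  49 103 145 165 169 167 171 168 168 169 172 167]
```

Run:
```python
from h import *; import pickle
np.set_printoptions(precision=4,suppress=True)
im=cv2.imread("pics/c1.png");p=pickle.load(open("pics/c1.pkl","rb"))
g=cv2.cvtColor(im,cv2.COLOR_BGR2GRAY).astype(float)
e=[]
for u in range(252,380,4):
    s=g[60:105,u]; i=np.argmax(np.diff(cv2.GaussianBlur(s,(1,3),0)[:,0])); e.append((u,60+i+.5))
X=ray(p,e,.045); A=np.polyfit(X[:,0],X[:,1],1); print("edge y=ax+b",A,np.degrees(np.arctan(A[0])),np.std(X[:,1]-np.polyval(A,X[:,0])))
d=np.radians(-85.4);c=np.array([.5602,-.0363]);u=np.array([np.cos(d),np.sin(d)])
for s in(-1,1): q=c+u*.065*s; print("end",s,q, q[1]-np.polyval(A,q[0]))
# inner rim far
print(ray(p,[(300,281)],.045))
```

```text
edge y=ax+b [0.0447 0.0463] 2.560222674683871 0.00026466359313065597
end -1 [0.555  0.0285] -0.042642649910582045
end 1 [ 0.5654 -0.1011] -0.1726900868473764
[[ 0.5331 -0.161   0.045 ]]
```

```bash
python3 plan.py 0.5674 -0.126 0.26 94.6
```

```text
now [ 0.5404 -0.0309  0.4001] 94.98 t 1.78 rows 5
[{"claw": 1, "travel": [-1.9, 0.4, 2.8], "turn": 0.1}, {"claw": 1, "travel": [-2.0, 0.3, 2.8], "turn": 0.1}, {"claw": 1, "travel": [-1.9, 0.4, 2.8], "turn": 0.0}, {"claw": 1, "travel": [-2.0, 0.4, 2.8], "turn": 0.1}, {"claw": 1, "travel": [-1.9, 0.4, 2.8], "turn": 0.1}]
```

>>> {"api": "move_arm", "payload": {"commands": [{"claw":-0.4,"travel":[-1.9,0.4,2.8],"turn":0.1},{"claw":-0.4,"travel":[-2.0,0.3,2.8],"turn":0.1},{"claw":-0.4,"travel":[-1.9,0.4,2.8],"turn":0.0},{"claw":-0.4,"travel":[-2.0,0.4,2.8],"turn":0.1},{"claw":-0.4,"travel":[-1.9,0.4,2.8],"turn":0.1}], "squeeze": 30}}

```text
time: 2.2
ee_pos: [0.5673, -0.1249, 0.2598]
tcp_rot: [180.0, 0.0, 94.8]
wrist_force: [0.7, 0.1, -0.5]
opening: 0.0267
```

>>> {"api": "move_arm", "payload": {"commands": [{"claw":-0.4,"travel":[0,0,1.5],"turn":0},{"claw":-0.4,"travel":[0,0,1.0],"turn":0},{"claw":-0.4,"travel":[0,0,0.5],"turn":0},{"claw":-0.4,"travel":[0,0,0],"turn":0}]}}

```text
time: 2.53
ee_pos: [0.5673, -0.1243, 0.2304]
tcp_rot: [-180.0, -0.0, 94.7]
wrist_force: [0.6, -0.8, 0.4]
opening: 0.026
```

```bash
python3 snap.py wrist c2
```

```text
2.5833 [ 0.5675 -0.1244  0.2315] [1.7996e+02 1.0000e-02 9.4710e+01] [-0.28  0.33 -0.06] 0.025849287470383286
```

View pics/c2.png

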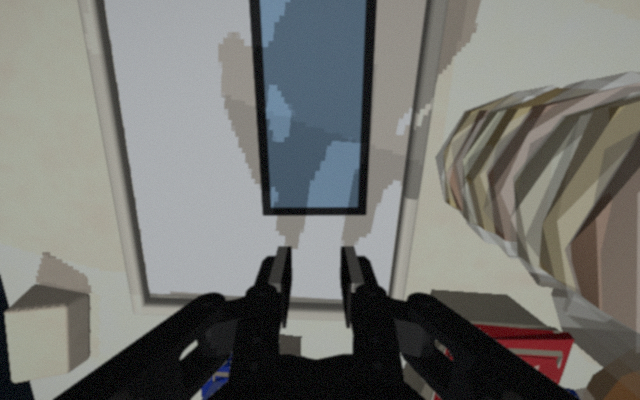

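The fingertips (px 288/346, row 248) stand behind the plate's end (row 213) and straddle its middle. Next I feel down to the box top.

>>> {"api": "move_arm", "payload": {"commands": [{"claw":-0.4,"travel":[0,0,0.8],"turn":0},{"claw":-0.4,"travel":[0,0,0.2],"turn":0},{"claw":-0.4,"travel":[0,0,0],"turn":0}]}}

```text
time: 2.83
ee_pos: [0.5675, -0.1251, 0.2206]
tcp_rot: [180.0, 0.0, 94.7]
wrist_force: [0.6, -0.7, 0.4]
opening: 0.0259
```

>>> {"api": "move_arm", "payload": {"commands": [{"claw":-0.4,"travel":[0,0,0.2],"turn":0},{"claw":-0.4,"travel":[0,0,0],"turn":0}]}}

```text
time: 3.0
ee_pos: [0.5675, -0.1254, 0.2187]
tcp_rot: [180.0, 0.0, 94.6]
wrist_force: [-0.1, 0.2, -0.1]
opening: 0.0257
```

>>> {"api": "move_arm", "payload": {"commands": [{"claw":-0.4,"travel":[0,0,0.1],"turn":0},{"claw":-0.4,"travel":[0,0,0],"turn":0}]}}

```text
time: 3.17
ee_pos: [0.5676, -0.1255, 0.2183]
tcp_rot: [180.0, 0.0, 94.6]
wrist_force: [-0.9, 0.2, 4.4]
opening: 0.0258
```

>>> {"api": "move_arm", "payload": {"commands": [{"claw":-0.4,"travel":[0,0,-0.1],"turn":0},{"claw":-0.4,"travel":[0.6,0,0],"turn":0},{"claw":-0.4,"travel":[0.6,0,0],"turn":0},{"claw":-0.4,"travel":[0.8,0,0],"turn":0},{"claw":-0.4,"travel":[0.8,0,0],"turn":0}]}}

```text
time: 3.58
ee_pos: [0.5652, -0.0967, 0.2186]
tcp_rot: [-180.0, 0.0, 94.6]
wrist_force: [0.8, -1.4, 0.0]
opening: 0.0258
```

>>> {"api": "move_arm", "payload": {"commands": [{"claw":-0.4,"travel":[0.8,0,0],"turn":0},{"claw":-0.4,"travel":[0.8,0,0],"turn":0},{"claw":-0.4,"travel":[0.8,0,0],"turn":0},{"claw":-0.4,"travel":[0.8,0,0],"turn":0},{"claw":-0.4,"travel":[0,0,0],"turn":0}]}}

```text
time: 4.0
ee_pos: [0.5626, -0.0641, 0.2187]
tcp_rot: [-180.0, -0.0, 94.7]
wrist_force: [0.8, -0.6, 0.0]
opening: 0.0258
```

```bash
python3 snap.py wrist c3; python3 plate.py c3 0.048
```

```text
4.05 [ 0.5626 -0.0648  0.2187] [ 1.800e+02 -1.000e-02  9.469e+01] [-0.15  0.19 -0.2 ] 0.02566083544808829
plate cx cy w h yaw [ 5.571000e-01  3.600000e-03  1.031794e+02  4.655960e+01 -8.523440e+01]
```

View pics/c3.png

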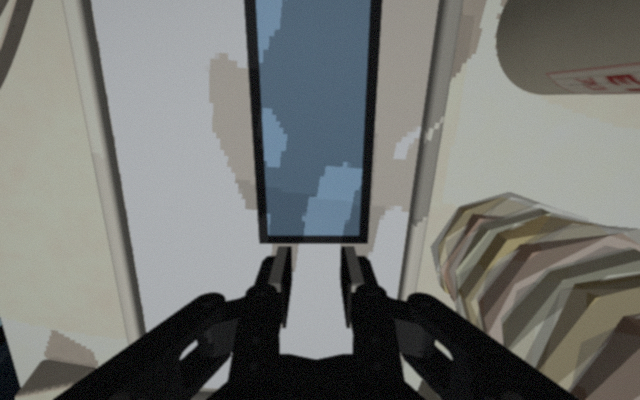

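Run:
```python
from h import *; import pickle
p=pickle.load(open("pics/c3.pkl","rb")); print(ray(p,[(262,243.5),(367,243.5)],.047))
```

```text
[[ 0.53535663 -0.05522704  0.047     ]
 [ 0.5894691  -0.05077115  0.047     ]]
```

>>> {"api": "move_arm", "payload": {"commands": [{"claw":-0.4,"travel":[0.8,0,0],"turn":0},{"claw":-0.4,"travel":[0.8,0,0],"turn":0},{"claw":-0.4,"travel":[0.8,0,0],"turn":0},{"claw":-0.4,"travel":[0.7,0,0],"turn":0},{"claw":-0.4,"travel":[0.4,0,0],"turn":0}]}}

```text
time: 4.47
ee_pos: [0.5598, -0.0298, 0.2187]
tcp_rot: [-180.0, -0.0, 94.7]
wrist_force: [0.1, -0.5, -1.2]
opening: 0.0253
```

>>> {"api": "move_arm", "payload": {"commands": [{"claw":-0.4,"travel":[0,0,0],"turn":0},{"claw":-0.4,"travel":[-0.8,0,0],"turn":0},{"claw":-0.4,"travel":[-0.6,0,-1],"turn":0},{"claw":-0.4,"travel":[0,0,-3.5],"turn":0},{"claw":1,"travel":[0,0,-3.5],"turn":0}]}}

```text
time: 4.88
ee_pos: [0.5604, -0.0459, 0.2988]
tcp_rot: [-179.8, -0.0, 94.6]
wrist_force: [1.1, 0.2, 0.7]
opening: 0.0366
```

```bash
python3 plan.py 0.545 0.06 0.40 94.6
```

```text
now [ 0.5604 -0.0459  0.2988] 94.55 t 4.88 rows 5
[{"claw": 1, "travel": [2.1, -0.1, -2.0], "turn": -0.0}, {"claw": 1, "travel": [2.2, -0.2, -2.0], "turn": -0.0}, {"claw": 1, "travel": [2.1, -0.1, -2.1], "turn": -0.0}, {"claw": 1, "travel": [2.1, -0.2, -2.0], "turn": -0.0}, {"claw": 1, "travel": [2.2, -0.1, -2.0], "turn": -0.0}]
```

>>> {"api": "move_arm", "payload": {"commands": [{"claw":1,"travel":[2.1,-0.1,-2.0],"turn":0},{"claw":1,"travel":[2.2,-0.2,-2.0],"turn":0},{"claw":1,"travel":[2.1,-0.1,-2.1],"turn":0},{"claw":1,"travel":[2.1,-0.2,-2.0],"turn":0},{"claw":1,"travel":[2.2,-0.1,-2.0],"turn":0}]}}

```text
time: 5.3
ee_pos: [0.545, 0.0611, 0.4017]
tcp_rot: [179.9, 0.0, 94.5]
wrist_force: [0.8, 0.6, 0.2]
opening: 0.0854
```

>>> {"api": "move_arm", "payload": {"commands": [{"claw":1,"travel":[0,0,0],"turn":0},{"claw":1,"travel":[0,0,0],"turn":0}]}}

```text
time: 5.47
ee_pos: [0.5455, 0.0613, 0.4014]
tcp_rot: [179.8, 0.0, 94.7]
wrist_force: [0.6, -0.0, -0.4]
opening: 0.0853
```

```bash
python3 snap.py wrist c4; python3 plate.py c4 0.048 200 60 420 320
```

```text
5.5167 [0.5455 0.0607 0.4   ] [1.7996e+02 2.0000e-02 9.4630e+01] [-0.84 -0.11  0.02] 0.08540793236052341
plate cx cy w h yaw [ 5.534000e-01  4.620000e-02  1.199146e+02  4.678670e+01 -8.529890e+01]
```

View pics/c4.png

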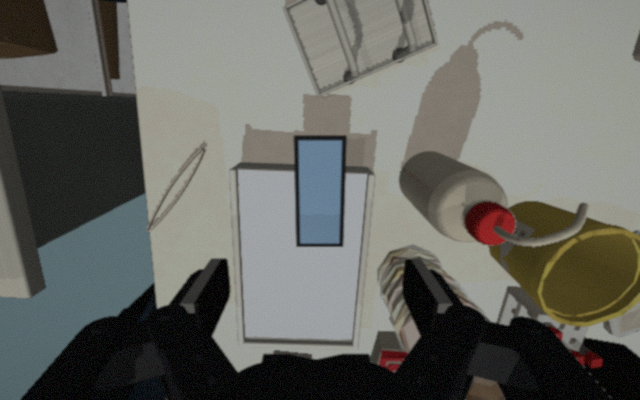

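```bash
python3 plan.py 0.5493 0.096 0.25 94.7
```

```text
now [0.5455 0.0607 0.4   ] 94.63 t 5.52 rows 5
[{"claw": 1, "travel": [0.7, 0.1, 3.0], "turn": -0.0}, {"claw": 1, "travel": [0.7, 0.2, 3.0], "turn": -0.0}, {"claw": 1, "travel": [0.7, 0.1, 3.0], "turn": -0.0}, {"claw": 1, "travel": [0.7, 0.1, 3.0], "turn": -0.1}, {"claw": 1, "travel": [0.7, 0.2, 3.0], "turn": 0.0}]
```

>>> {"api": "move_arm", "payload": {"commands": [{"claw":1,"travel":[0.7,0.1,3.0],"turn":0},{"claw":1,"travel":[0.7,0.2,3.0],"turn":0},{"claw":1,"travel":[0.7,0.1,3.0],"turn":0},{"claw":1,"travel":[0.7,0.1,3.0],"turn":-0.1},{"claw":1,"travel":[0.7,0.2,3.0],"turn":0}]}}

```text
time: 5.93
ee_pos: [0.5491, 0.0955, 0.2471]
tcp_rot: [-179.9, 0.0, 94.6]
wrist_force: [0.8, -0.8, -0.0]
opening: 0.0855
```

>>> {"api": "move_arm", "payload": {"commands": [{"claw":1,"travel":[0,0,1.5],"turn":0},{"claw":1,"travel":[0,0,1.0],"turn":0},{"claw":1,"travel":[0,0,0],"turn":0}]}}

```text
time: 6.18
ee_pos: [0.5488, 0.0956, 0.2217]
tcp_rot: [-179.7, 0.0, 94.7]
wrist_force: [0.1, 0.1, -0.8]
opening: 0.0855
```

```bash
python3 snap.py wrist c5
```

```text
6.2333 [0.5493 0.0958 0.2237] [-1.7987e+02  2.0000e-02  9.4660e+01] [-0.32  0.17  0.38] 0.08518372798200886
```

View pics/c5.png

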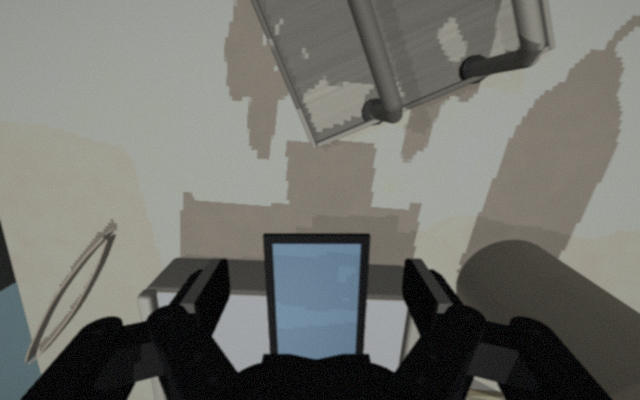

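Plate end (px 264–370, row 235) is centred between the fingers (228–405). Lower and close.

>>> {"api": "move_arm", "payload": {"commands": [{"claw":1,"travel":[0,0,1.5],"turn":0},{"claw":1,"travel":[0,0,0.6],"turn":0},{"claw":1,"travel":[0,0,0],"turn":0},{"claw":0.2,"travel":[0,0,0],"turn":0},{"claw":0.0,"travel":[0,0,0],"turn":0}], "squeeze": 40}}

```text
time: 6.65
ee_pos: [0.5498, 0.0967, 0.2048]
tcp_rot: [179.9, -0.0, 94.7]
wrist_force: [0.2, -1.0, -0.5]
opening: 0.0638
```

>>> {"api": "move_arm", "payload": {"commands": [{"claw":-0.3,"travel":[0,0,0],"turn":0},{"claw":-0.3,"travel":[0,0,0],"turn":0},{"claw":-0.3,"travel":[0,0,0],"turn":0}]}}

```text
time: 6.9
ee_pos: [0.5498, 0.0968, 0.2047]
tcp_rot: [179.9, 0.0, 94.7]
wrist_force: [-0.3, -0.7, 4.5]
opening: 0.0546
```

>>> {"api": "move_arm", "payload": {"commands": [{"claw":-0.3,"travel":[0,0,-0.5],"turn":0},{"claw":-0.3,"travel":[0,0,-1.5],"turn":0},{"claw":-0.3,"travel":[0,0,-3.0],"turn":0},{"claw":-0.3,"travel":[0,0,-3.0],"turn":0},{"claw":-0.3,"travel":[0,0,0],"turn":0}]}}

```text
time: 7.32
ee_pos: [0.5504, 0.097, 0.2898]
tcp_rot: [179.6, -0.0, 94.7]
wrist_force: [0.7, 0.1, -0.4]
opening: 0.054
```

```bash
python3 snap.py wrist c6;python3 snap.py scene c6s
```

```text
7.3667 [0.5502 0.097  0.2872] [ 1.797e+02 -4.000e-02  9.473e+01] [-0.43 -1.05 -0.7 ] 0.054338744772720333
7.4167 [0.5498 0.097  0.285 ] [ 1.7986e+02 -2.0000e-02  9.4730e+01] [-0.18  0.08 -1.77] 0.05441969090851097
```

View pics/c6.png

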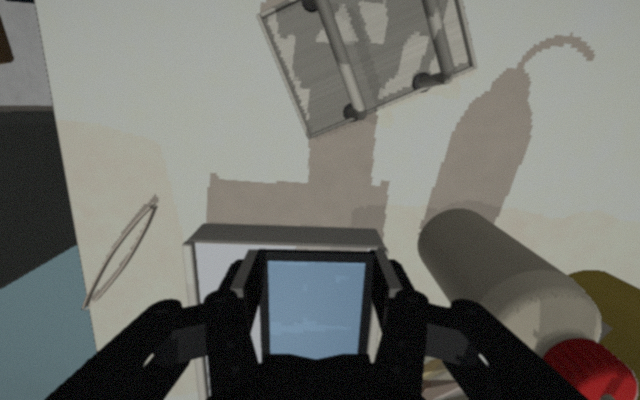

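View pics/c6s.png

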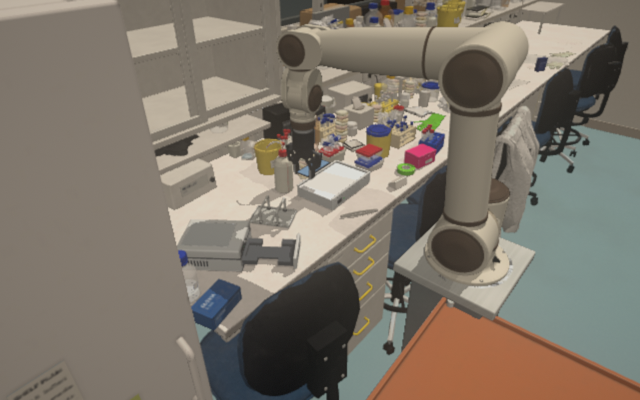

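The plate is held (its end is at row 252 between the pads). The rest appears at px (262–473, 0–137). Next I go above the rest to measure it.

```bash
python3 plan.py 0.511 0.193 0.40 27
```

```text
now [0.5498 0.097  0.285 ] 94.73 t 7.42 rows 10
[{"claw": 1, "travel": [1.0, -0.3, -1.1], "turn": 6.8}, {"claw": 1, "travel": [0.9, -0.4, -1.2], "turn": 6.7}, {"claw": 1, "travel": [0.9, -0.6, -1.1], "turn": 6.8}, {"claw": 1, "travel": [0.8, -0.6, -1.2], "turn": 6.8}, {"claw": 1, "travel": [0.8, -0.7, -1.1], "turn": 6.8}]
[{"claw": 1, "travel": [0.6, -0.8, -1.2], "turn": 6.7}, {"claw": 1, "travel": [0.6, -0.9, -1.1], "turn": 6.8}, {"claw": 1, "travel": [0.4, -0.9, -1.2], "turn": 6.8}, {"claw": 1, "travel": [0.3, -1.0, -1.1], "turn": 6.8}, {"claw": 1, "travel": [0.3, -1.0, -1.2], "turn": 6.7}]
```

>>> {"api": "move_arm", "payload": {"commands": [{"claw":-0.3,"travel":[1.0,-0.3,-1.1],"turn":4.8},{"claw":-0.3,"travel":[0.9,-0.4,-1.2],"turn":5.7},{"claw":-0.3,"travel":[0.9,-0.6,-1.1],"turn":5.8},{"claw":-0.3,"travel":[0.8,-0.6,-1.2],"turn":5.8},{"claw":-0.3,"travel":[0.8,-0.7,-1.1],"turn":5.8}]}}

```text
time: 7.83
ee_pos: [0.5277, 0.1442, 0.3398]
tcp_rot: [-179.9, 0.1, 66.5]
wrist_force: [0.0, 0.2, -0.8]
opening: 0.0546
```

>>> {"api": "move_arm", "payload": {"commands": [{"claw":-0.3,"travel":[0.6,-0.8,-1.2],"turn":5.7},{"claw":-0.3,"travel":[0.6,-0.9,-1.1],"turn":5.8},{"claw":-0.3,"travel":[0.4,-0.9,-1.2],"turn":5.8},{"claw":-0.3,"travel":[0.3,-1.0,-1.1],"turn":5.8},{"claw":-0.3,"travel":[0.3,-1.0,-1.2],"turn":5.7}]}}

```text
time: 8.25
ee_pos: [0.5022, 0.189, 0.3976]
tcp_rot: [-180.0, 0.1, 37.7]
wrist_force: [0.1, -0.1, -0.6]
opening: 0.0547
```

>>> {"api": "move_arm", "payload": {"commands": [{"claw":-0.3,"travel":[0,0,0],"turn":5.7},{"claw":-0.3,"travel":[0,0,0],"turn":4},{"claw":-0.3,"travel":[0,0,0],"turn":1.3},{"claw":-0.3,"travel":[0,0,0],"turn":0},{"claw":-0.3,"travel":[0,0,0],"turn":0}]}}

```text
time: 8.67
ee_pos: [0.5026, 0.1886, 0.3978]
tcp_rot: [-180.0, 0.1, 27.1]
wrist_force: [0.3, -0.3, -0.8]
opening: 0.0544
```

```bash
python3 snap.py wrist c7
```

```text
8.7167 [0.5026 0.1885 0.398 ] [-1.7999e+02  6.0000e-02  2.7130e+01] [ 0.08  0.45 -0.28] 0.05455593730139909
```

View pics/c7.png

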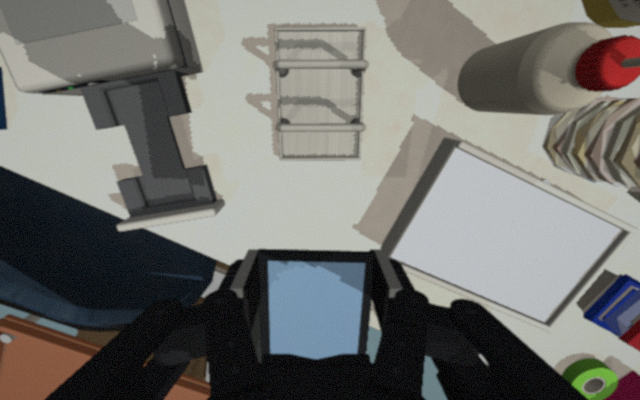

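Clear view. The rest's drip tray is at px (275–365, 26–160) with rails at rows ≈64 and ≈127. The scanner tray is at (120–215, 75–225).

Run:
```python
import cv2
im=cv2.imread("pics/c7.png")
cv2.imwrite("pics/d1.png",cv2.resize(im[10:180,240:400],None,fx=3.5,fy=3.5,interpolation=cv2.INTER_CUBIC))
cv2.imwrite("pics/d2.png",cv2.resize(im[40:240,70:240],None,fx=3,fy=3,interpolation=cv2.INTER_CUBIC))
```

```text
(no output)
```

View pics/d1.png

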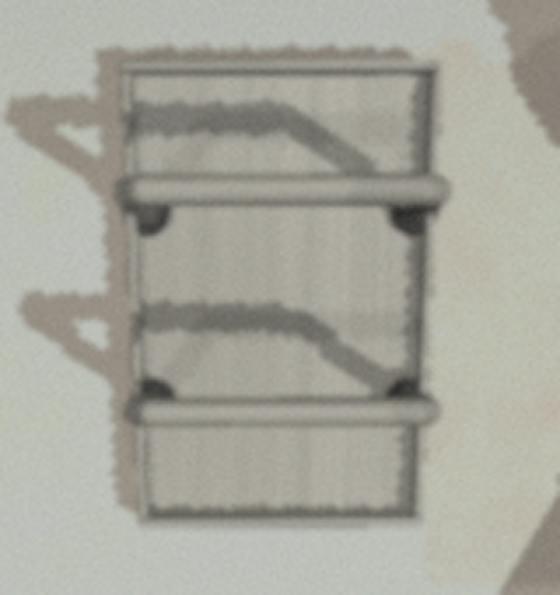

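View pics/d2.png

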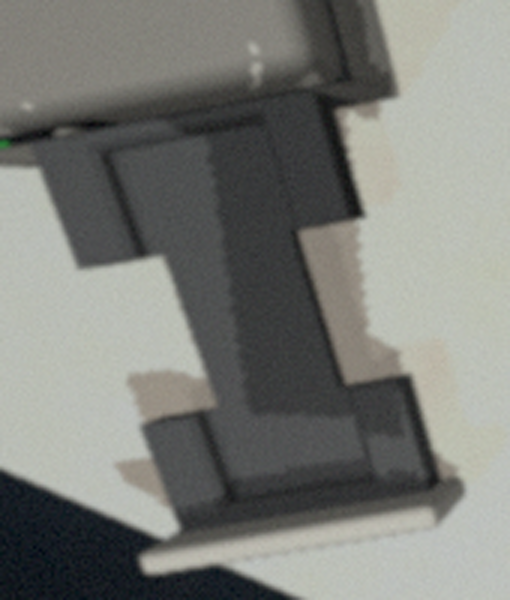

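```bash
cat > fit.py <<'E'
from h import *
def fit(model,X):  # 2D rigid
    model=np.array(model);X=np.array(X)[:,:2];mc=model.mean(0);xc=X.mean(0)
    a,b=model-mc,X-xc; th=np.arctan2((a[:,0]*b[:,1]-a[:,1]*b[:,0]).sum(),(a*b).sum())
    M=np.array([[np.cos(th),-np.sin(th)],[np.sin(th),np.cos(th)]]); t=xc-M@mc
    return t,np.degrees(th),(X-(model@M.T+t))
E
python3 - <<'E'
from fit import *; import pickle
np.set_printoptions(precision=4,suppress=True)
p=pickle.load(open("pics/c7.pkl","rb")); print(p["xyz"])
c=lambda a,f,o:np.array(a)/f+o
r=ray(p,c([(125,190),(445,190),(130,411),(435,411)],3.5,[240,10]),.058)
print("rails",r)
up=(r[0]+r[1])/2;lo=(r[2]+r[3])/2; d=up-lo
print("centre",(up+lo)/2,"sep",np.linalg.norm(d),"yaw",np.degrees(np.arctan2(d[1],d[0])),
 [np.degrees(np.arctan2(-(b-a)[0],(b-a)[1]))%180 for a,b in((r[0],r[1]),(r[2],r[3]))])
t=ray(p,c([(125,65),(437,65),(147,520),(417,520)],3.5,[240,10]),.013)
print("tray rim",t.mean(0),t)
t=ray(p,c([(363,215),(408,375),(80,268),(143,425)],3,[70,40]),.027)
print("pocket",fit([(.03,-.052),(-.03,-.052),(.03,.052),(-.03,.052)],t))
E
```

```text
[0.5744 0.2245 0.3671]
rails [[0.5893 0.275  0.058 ]
 [0.6286 0.1984 0.058 ]
 [0.5374 0.2495 0.058 ]
 [0.5772 0.1718 0.058 ]]
centre [0.5831 0.2237 0.058 ] sep 0.057851260745133595 yaw 26.76919705814387 [np.float64(27.12827544627737), np.float64(27.145692206643076)]
tray rim [0.5833 0.2238 0.013 ] [[0.6225 0.2967 0.013 ]
 [0.6649 0.2139 0.013 ]
 [0.502  0.2329 0.013 ]
 [0.5437 0.1516 0.013 ]]
pocket (array([0.4495, 0.3674]), np.float64(37.326008892929), array([[ 0.0012, -0.002 ],
       [ 0.0012, -0.0009],
       [-0.0011,  0.0018],
       [-0.0013,  0.0012]]))
```

```bash
python3 - <<'E'
from h import *; import pickle
p=pickle.load(open("pics/c7.pkl","rb")); im=cv2.imread("pics/c7.png"); g=cv2.cvtColor(im,cv2.COLOR_BGR2GRAY)
print(g[240:270,318]); 
q=ray(p,[(318,250)],.398-.1597+.003)[0]; print(q, (q[:2]-[.5026,.1885])@[np.cos(np.radians(27.1)),np.sin(np.radians(27.1))])
E
python3 plan.py 0.6282 0.2467 0.26 27
```

```text
[190 189 191 190 190 189 191 188 192 168 111  47  15  22  10  17   7  19
   4   9  26  50  75  95  97 112 136 143 146 146]
[0.51768054 0.19445363 0.2413    ] 0.016137031373144334
now [0.5026 0.1885 0.398 ] 27.13 t 8.72 rows 6
[{"claw": 1, "travel": [2.3, 0.1, 2.3], "turn": 0.0}, {"claw": 1, "travel": [2.3, 0.1, 2.3], "turn": 0.0}, {"claw": 1, "travel": [2.3, 0.1, 2.3], "turn": 0.1}, {"claw": 1, "travel": [2.3, 0.1, 2.3], "turn": -0.0}, {"claw": 1, "travel": [2.3, 0.0, 2.3], "turn": 0.0}]
[{"claw": 1, "travel": [2.3, 0.1, 2.3], "turn": 0.0}]
```

>>> {"api": "move_arm", "payload": {"commands": [{"claw":-0.3,"travel":[2.3,0.1,2.3],"turn":0},{"claw":-0.3,"travel":[2.3,0.1,2.3],"turn":0},{"claw":-0.3,"travel":[2.3,0.1,2.3],"turn":0.1},{"claw":-0.3,"travel":[2.3,0.1,2.3],"turn":0},{"claw":-0.3,"travel":[2.3,0,2.3],"turn":0}]}}

```text
time: 9.13
ee_pos: [0.6078, 0.2374, 0.2822]
tcp_rot: [-180.0, 0.0, 27.0]
wrist_force: [0.1, -0.3, -0.5]
opening: 0.0547
```

>>> {"api": "move_arm", "payload": {"commands": [{"claw":-0.3,"travel":[2.3,0.1,2.3],"turn":0},{"claw":-0.3,"travel":[0,0,1.5],"turn":0},{"claw":-0.3,"travel":[0,0,1.0],"turn":0},{"claw":-0.3,"travel":[0,0,0.5],"turn":0},{"claw":-0.3,"travel":[0,0,0],"turn":0}]}}

```text
time: 9.55
ee_pos: [0.6273, 0.2464, 0.2298]
tcp_rot: [-180.0, 0.1, 27.0]
wrist_force: [-0.6, -1.0, 0.1]
opening: 0.0546
```

```bash
python3 snap.py scene c8;python3 snap.py wrist c8w; python3 snap.py top c8t
python3 - <<'E'
import cv2
im=cv2.imread("pics/c8.png")
cv2.imwrite("pics/d3.png",cv2.resize(im[130:290,170:340],None,fx=3.5,fy=3.5,interpolation=cv2.INTER_CUBIC))
E
```

```text
9.6 [0.6275 0.2465 0.2313] [ 1.800e+02 -1.000e-02  2.694e+01] [ 0.45  0.45 -0.94] 0.05447201502439705
9.65 [0.6277 0.2466 0.2322] [ 1.7999e+02 -9.0000e-02  2.6940e+01] [ 0.37 -0.32 -0.03] 0.0542408256379346
9.7 [0.6278 0.2466 0.2326] [ 1.7999e+02 -1.4000e-01  2.6930e+01] [ 0.58  0.3  -1.28] 0.05436042830361528
```

View pics/d3.png

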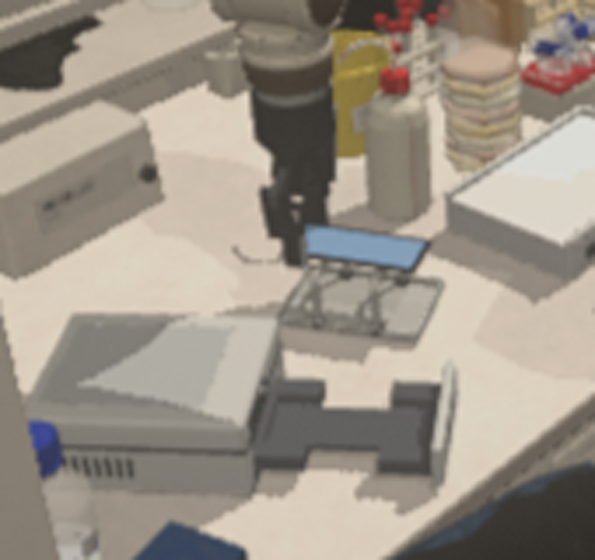

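View pics/c8w.png

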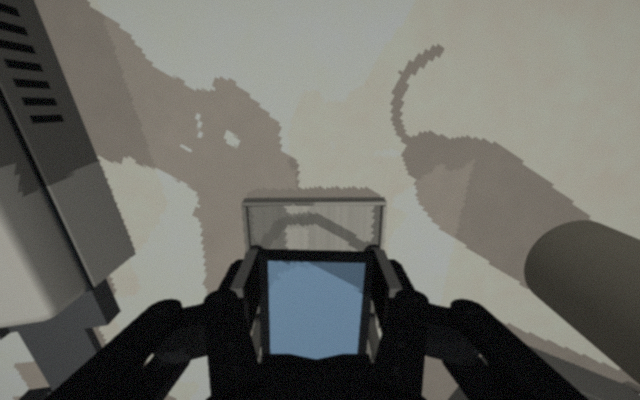

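The scene view shows the plate level above both rails, spanning across. Lower in small steps and watch the force.

>>> {"api": "move_arm", "payload": {"commands": [{"claw":-0.3,"travel":[0,0,0.5],"turn":0},{"claw":-0.3,"travel":[0,0,0.2],"turn":0},{"claw":-0.3,"travel":[0,0,0],"turn":0}]}}

```text
time: 9.95
ee_pos: [0.6277, 0.2467, 0.2236]
tcp_rot: [-180.0, 0.0, 26.9]
wrist_force: [-0.6, -1.3, -1.8]
opening: 0.0543
```

>>> {"api": "move_arm", "payload": {"commands": [{"claw":-0.3,"travel":[0,0,0.2],"turn":0},{"claw":-0.3,"travel":[0,0,0],"turn":0}]}}

```text
time: 10.12
ee_pos: [0.6279, 0.2468, 0.222]
tcp_rot: [180.0, -0.0, 26.9]
wrist_force: [-1.3, -0.2, 3.9]
opening: 0.0542
```

>>> {"api": "move_arm", "payload": {"commands": [{"claw":-0.3,"travel":[0,0,0.2],"turn":0},{"claw":-0.3,"travel":[0,0,0],"turn":0}]}}

```text
time: 10.28
ee_pos: [0.6278, 0.2468, 0.2211]
tcp_rot: [180.0, -0.1, 26.9]
wrist_force: [-3.8, -1.2, 11.3]
opening: 0.0542
```

>>> {"api": "move_arm", "payload": {"commands": [{"claw":-0.3,"travel":[0,0,-0.1],"turn":0},{"claw":0.35,"travel":[0,0,0],"turn":0},{"claw":0.5,"travel":[0,0,0],"turn":0},{"claw":0.8,"travel":[0,0,0],"turn":0},{"claw":1,"travel":[0,0,0],"turn":0}]}}

```text
time: 10.7
ee_pos: [0.6278, 0.2467, 0.2203]
tcp_rot: [-180.0, 0.0, 26.9]
wrist_force: [0.8, 0.7, 0.1]
opening: 0.085
```

>>> {"api": "move_arm", "payload": {"commands": [{"claw":1,"travel":[0,0,-0.5],"turn":0},{"claw":1,"travel":[0,0,-1.5],"turn":0},{"claw":1,"travel":[0,0,-3],"turn":0},{"claw":1,"travel":[-1,0,-3.5],"turn":0},{"claw":1,"travel":[-2,0,-3.5],"turn":0}]}}

```text
time: 11.12
ee_pos: [0.6014, 0.2334, 0.341]
tcp_rot: [-180.0, 0.1, 26.9]
wrist_force: [0.5, -0.5, 0.1]
opening: 0.0855
```

>>> {"api": "move_arm", "payload": {"commands": [{"claw":1,"travel":[-3,0,-2.5],"turn":0},{"claw":1,"travel":[-3.5,0,-1],"turn":0},{"claw":1,"travel":[-2,0,0],"turn":0},{"claw":1,"travel":[0,0,0],"turn":0},{"claw":1,"travel":[0,0,0],"turn":0}]}}

```text
time: 11.53
ee_pos: [0.5248, 0.1944, 0.3769]
tcp_rot: [180.0, -0.1, 26.9]
wrist_force: [0.8, -0.3, 0.7]
opening: 0.0855
```

```bash
python3 snap.py wrist c9;python3 plate.py c9 0.065 230 20 420 260
```

```text
11.5833 [0.5254 0.1947 0.3761] [ 1.800e+02 -7.000e-02  2.692e+01] [ 0.1  -0.09  0.45] 0.08540244003021032
plate cx cy w h yaw [  0.5832   0.2249 121.0215  46.1611  25.3477]
```

View pics/c9.png

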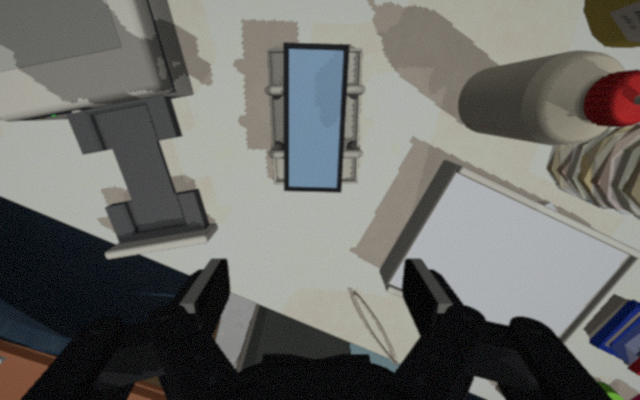

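The plate lies across both rails (px 287–347, rows 44–190) and has been let go. Next I look at the tray from overhead.

```bash
python3 - <<'E'
from h import *; import pickle
im=cv2.imread("pics/c9.png"); p=pickle.load(open("pics/c9.pkl","rb"))
b,g,r=[im[...,i].astype(int) for i in range(3)]
m=((b-r>25)&(b>90)); 
L=[];Rr=[]
for v in range(60,175,3):
    c=np.where(m[v,270:365])[0]+270; L.append((c.min(),v));Rr.append((c.max(),v))
for e in(L,Rr):
    X=ray(p,e,.065); vx,vy,x0,y0=cv2.fitLine(X[:,:2].astype(np.float32)*1000,cv2.DIST_HUBER,0,.01,.01)[:,0]; print(np.degrees(np.arctan(vy/vx)),x0,y0)
E
python3 plan.py 0.39 0.325 0.385 37.3
```

```text
25.34768 573.0292 245.57817
25.484743 598.90155 207.32738
now [0.5254 0.1947 0.3761] 26.92 t 11.58 rows 6
[{"claw": 1, "travel": [-1.0, -3.0, -0.1], "turn": -1.7}, {"claw": 1, "travel": [-1.0, -2.9, -0.2], "turn": -1.8}, {"claw": 1, "travel": [-0.8, -3.1, -0.1], "turn": -1.7}, {"claw": 1, "travel": [-0.8, -3.0, -0.2], "turn": -1.7}, {"claw": 1, "travel": [-0.6, -3.1, -0.1], "turn": -1.8}]
[{"claw": 1, "travel": [-0.6, -3.0, -0.2], "turn": -1.7}]
```

>>> {"api": "move_arm", "payload": {"commands": [{"claw":1,"travel":[-1.0,-3.0,-0.1],"turn":-1.7},{"claw":1,"travel":[-1.0,-2.9,-0.2],"turn":-1.8},{"claw":1,"travel":[-0.8,-3.1,-0.1],"turn":-1.7},{"claw":1,"travel":[-0.8,-3.0,-0.2],"turn":-1.7},{"claw":1,"travel":[-0.6,-3.1,-0.1],"turn":-1.8}]}}

```text
time: 12.0
ee_pos: [0.4144, 0.3021, 0.3821]
tcp_rot: [-179.8, 0.1, 36.0]
wrist_force: [0.8, 0.7, -0.3]
opening: 0.0855
```

>>> {"api": "move_arm", "payload": {"commands": [{"claw":1,"travel":[-0.6,-3.0,-0.2],"turn":-1.7},{"claw":1,"travel":[0,0,0],"turn":0},{"claw":1,"travel":[0,0,0],"turn":0},{"claw":1,"travel":[0,0,0],"turn":0}]}}

```text
time: 12.33
ee_pos: [0.3986, 0.3148, 0.3842]
tcp_rot: [-179.5, 0.0, 38.2]
wrist_force: [-0.4, 0.4, 0.1]
opening: 0.0854
```

```bash
python3 snap.py wrist c10
python3 - <<'E'
import cv2
im=cv2.imread("pics/c10.png")
cv2.imwrite("pics/d4.png",cv2.resize(im[0:230,200:440],None,fx=3,fy=2.6,interpolation=cv2.INTER_CUBIC))
E
```

```text
12.3833 [0.3988 0.3144 0.3842] [-1.7953e+02  5.0000e-02  3.8200e+01] [0.47 0.64 0.13] 0.08575912860784371
```

View pics/d4.png

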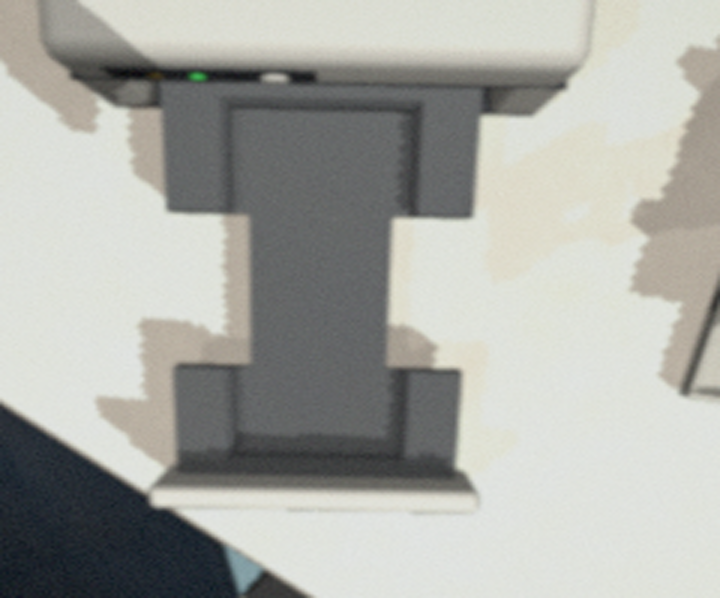

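Run:
```python
from fit import *; import pickle
np.set_printoptions(precision=4,suppress=True)
p=pickle.load(open("pics/c10.pkl","rb")); print(p["xyz"])
c=lambda a:np.array(a)/[3,2.6]+[200,0]
t=ray(p,c([(473,217),(460,369),(168,212),(176,365)]),.027)
print("cutcorners",fit([(.03,-.052),(-.03,-.052),(.03,.052),(-.03,.052)],t),t)
f=ray(p,c([(391,217),(388,366),(250,214),(250,364)]),.018)
print("floor",fit([(.03,-.025),(-.03,-.025),(.03,.025),(-.03,.025)],f))
q=ray(p,c([(152,494),(477,494)]),.047);print("panel",q,q.mean(0))
im=cv2.imread("pics/c10.png");g=cv2.cvtColor(im,cv2.COLOR_BGR2GRAY)
for u in (260,268,340,346): print(u,g[76:90,u],g[134:148,u])
for v in(70,150): print(v,g[v,250:265],g[v,345:365])
for v in(100,120): print(v,g[v,276:290],g[v,322:338])
```

```text
[0.462  0.3638 0.3536]
cutcorners (array([0.4482, 0.3693]), np.float64(37.18154421651569), array([[-0.0007, -0.0002],
       [-0.0001,  0.0016],
       [-0.0002, -0.001 ],
       [ 0.001 , -0.0005]])) [[0.5027 0.3458 0.027 ]
 [0.4556 0.3113 0.027 ]
 [0.4405 0.4279 0.027 ]
 [0.3938 0.3921 0.027 ]]
floor (array([0.4481, 0.3694]), np.float64(37.162581349960924), array([[-0.0008,  0.0001],
       [ 0.0007,  0.0001],
       [-0.    , -0.0006],
       [ 0.0001,  0.0005]]))
panel [[0.3501 0.3673 0.047 ]
 [0.4214 0.2772 0.047 ]] [0.3858 0.3223 0.047 ]
260 [100 104 102 101  99 136 200 223 227 222 225 224 223 223] [179 176 177 175 167 135  94  88  97 100 103 103 101 103]
268 [ 98 102 102 101  99 120 178 214 224 225 223 223 225 226] [159 163 164 159 150 129  88  84  94 104 102 101 100 106]
340 [ 97  99 103 100 102 101  97 138 201 223 223 224 223 223] [159 159 157 154 158 158 145 114  80  90 101 101 100  99]
346 [102 105 101 103 103 102  98 129 189 220 224 224 223 223] [208 215 220 219 217 220 210 174 114  89  95  99 102  97]
70 [177 174 173 166 147 122 104 103 103 102 103 102 102 100 102] [104 106 101 104 105 108 102 100  98 105  99 106 116 155 198 217 218 218
 218 217]
150 [175 177 174 179 181 177 172 153 126 106 100 106 101 103 103] [102 100 100 102 100 103 101 112 152 199 221 222 221 220 223 222 224 223
 225 225]
100 [173 175 170 174 174 172 158 131 107 106 101 101 101 102] [101 100 106 105 102 101 103 133 180 208 219 221 218 217 222 222]
120 [181 175 173 175 173 170 163 136 109  98 100 102 103 101] [101 101 104 104  99 100 122 164 203 219 223 220 221 221 221 221]
```

Tray seen from overhead: the cut-out corners and the floor edges agree on pocket centre (0.448, 0.369), yaw 37.2°. Now re-grasp the plate at its middle.

```bash
python3 plan.py 0.5832 0.2249 0.32 25.4
```

```text
now [0.3988 0.3144 0.3842] 38.2 t 12.38 rows 6
[{"claw": 1, "travel": [1.5, 3.1, 1.1], "turn": 2.1}, {"claw": 1, "travel": [1.6, 3.0, 1.0], "turn": 2.2}, {"claw": 1, "travel": [1.7, 2.9, 1.1], "turn": 2.1}, {"claw": 1, "travel": [1.8, 2.9, 1.1], "turn": 2.1}, {"claw": 1, "travel": [2.0, 2.8, 1.0], "turn": 2.2}]
[{"claw": 1, "travel": [2.0, 2.8, 1.1], "turn": 2.1}]
```

>>> {"api": "move_arm", "payload": {"commands": [{"claw":1,"travel":[1.5,3.1,1.1],"turn":2.1},{"claw":1,"travel":[1.6,3.0,1.0],"turn":2.2},{"claw":1,"travel":[1.7,2.9,1.1],"turn":2.1},{"claw":1,"travel":[1.8,2.9,1.1],"turn":2.1},{"claw":1,"travel":[2.0,2.8,1.0],"turn":2.2}]}}

```text
time: 12.8
ee_pos: [0.5535, 0.2389, 0.3293]
tcp_rot: [-179.5, 0.1, 27.4]
wrist_force: [-0.4, 0.2, -0.1]
opening: 0.085
```

>>> {"api": "move_arm", "payload": {"commands": [{"claw":1,"travel":[2.0,2.8,1.1],"turn":2.1},{"claw":1,"travel":[0,0,0],"turn":0},{"claw":1,"travel":[0,0,0],"turn":0},{"claw":1,"travel":[0,0,0],"turn":0}]}}

```text
time: 13.13
ee_pos: [0.5825, 0.2246, 0.3187]
tcp_rot: [-179.5, 0.2, 25.4]
wrist_force: [0.0, -0.4, -0.9]
opening: 0.0851
```

```bash
python3 snap.py wrist c11;python3 plate.py c11 0.065; python3 plan.py 0.5832 0.2249 0.245 25.4
```

```text
13.1833 [0.582  0.2251 0.3194] [-1.7952e+02  1.1000e-01  2.5440e+01] [ 0.38  0.17 -0.29] 0.08555773098838729
plate cx cy w h yaw [  0.5827   0.2251 119.9821  47.0125  25.3861]
now [0.582  0.2251 0.3194] 25.44 t 13.18 rows 3
[{"claw": 1, "travel": [0.0, 0.0, 2.5], "turn": 0.0}, {"claw": 1, "travel": [0.1, 0.0, 2.5], "turn": 0.0}, {"claw": 1, "travel": [0.0, 0.1, 2.4], "turn": 0.0}]
```

View pics/c11.png

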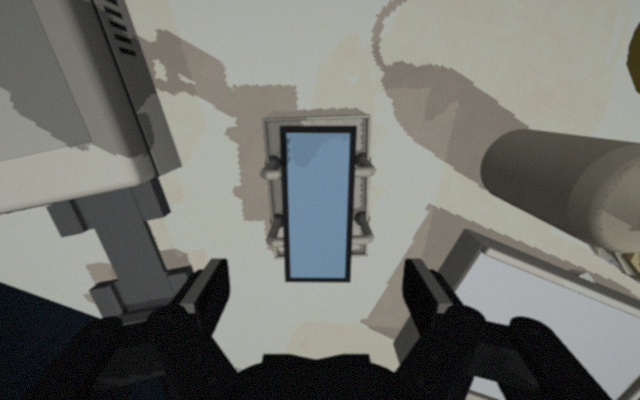

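The plate is centred at (0.583, 0.225) between the fingers and its middle lies between the rails. Descend.

>>> {"api": "move_arm", "payload": {"commands": [{"claw":1,"travel":[0.1,0.2,3],"turn":0},{"claw":1,"travel":[0,0,3],"turn":0},{"claw":1,"travel":[0,0,2],"turn":0},{"claw":1,"travel":[0,0,1],"turn":0},{"claw":1,"travel":[0,0,0],"turn":0}]}}

```text
time: 13.6
ee_pos: [0.5822, 0.2249, 0.2276]
tcp_rot: [-179.5, 0.3, 25.5]
wrist_force: [0.7, -0.4, -0.7]
opening: 0.085
```

>>> {"api": "move_arm", "payload": {"commands": [{"claw":1,"travel":[0,0,0.4],"turn":0},{"claw":0.4,"travel":[0,0,0],"turn":0},{"claw":0.2,"travel":[0,0,0],"turn":0}]}}

```text
time: 13.85
ee_pos: [0.5836, 0.2249, 0.2268]
tcp_rot: [-179.5, -0.0, 25.5]
wrist_force: [0.4, 0.1, -0.1]
opening: 0.0639
```

>>> {"api": "move_arm", "payload": {"commands": [{"claw":0.4,"travel":[0,0,0.3],"turn":0},{"claw":0.2,"travel":[0,0,0],"turn":0},{"claw":-0.3,"travel":[0,0,0],"turn":0},{"claw":-0.3,"travel":[0,0,0],"turn":0},{"claw":-0.3,"travel":[0,0,0],"turn":0}]}}

```text
time: 14.27
ee_pos: [0.5835, 0.2248, 0.2233]
tcp_rot: [-179.5, -0.0, 25.5]
wrist_force: [-0.8, 1.2, 6.7]
opening: 0.0543
```

>>> {"api": "move_arm", "payload": {"commands": [{"claw":-0.3,"travel":[0,0,0],"turn":0},{"claw":-0.3,"travel":[0,0,-0.5],"turn":0},{"claw":-0.3,"travel":[0,0,-1.5],"turn":0},{"claw":-0.3,"travel":[0,0,-3],"turn":0},{"claw":-0.3,"travel":[0,0,-3],"turn":0}]}}

```text
time: 14.68
ee_pos: [0.5833, 0.2239, 0.3021]
tcp_rot: [-179.5, 0.3, 25.5]
wrist_force: [1.2, -0.3, -0.0]
opening: 0.0539
```

```bash
python3 snap.py wrist c12; python3 snap.py scene c12s;python3 - <<'E'
import cv2
im=cv2.imread("pics/c12s.png")
cv2.imwrite("pics/d5.png",cv2.resize(im[110:290,170:370],None,fx=3,fy=3,interpolation=cv2.INTER_CUBIC))
E
```

```text
14.7333 [0.584  0.2241 0.3098] [-179.56   -0.26   25.46] [-0.42  0.53  5.26] 0.05437217214011106
14.7833 [0.5844 0.2242 0.3079] [-179.56   -0.32   25.45] [-0.44  0.19 -0.31] 0.054163522087441504
```

View pics/c12.png

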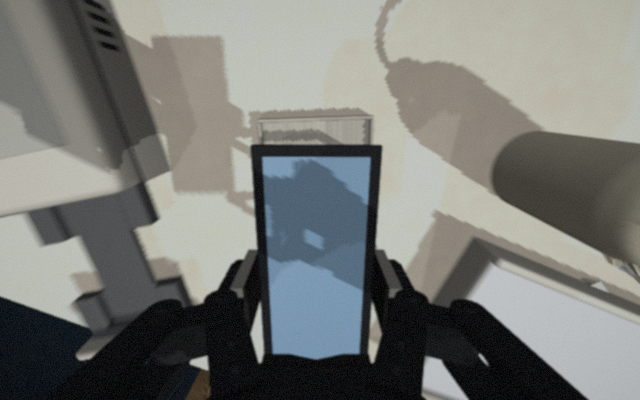

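View pics/d5.png

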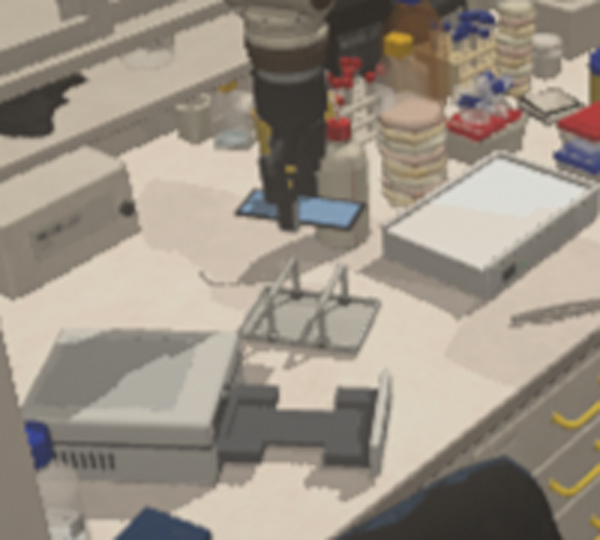

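Plate held at its middle, level. Settle, then measure the plate in the tool frame.

>>> {"api": "move_arm", "payload": {"commands": [{"claw":-0.3,"travel":[0,0,0],"turn":0},{"claw":-0.3,"travel":[0,0,0],"turn":0},{"claw":-0.3,"travel":[0,0,0],"turn":0}]}}

```text
time: 15.03
ee_pos: [0.5835, 0.224, 0.3007]
tcp_rot: [-179.5, 0.2, 25.5]
wrist_force: [0.0, -0.1, 0.7]
opening: 0.0546
```

```bash
python3 snap.py wrist c13
cat > held.py <<'E'
import sys
from h import *; import pickle
from workcell import status
name=sys.argv[1]; off=float(sys.argv[2])
np.set_printoptions(precision=4,suppress=True)
p=pickle.load(open(f"pics/{name}.pkl","rb")); im=cv2.imread(f"pics/{name}.png"); g=cv2.cvtColor(im,cv2.COLOR_BGR2GRAY).astype(float)
o=status.get_obs(); T=o["ee_pos"]; M=R.from_euler('xyz',o["tcp_rot"],degrees=True).as_matrix()
e=[]
for u in range(265,372,4):
    s=g[110:200,u]; # dark border: find first crossing <60
    i=np.where(s<60)[0]
    j=i[0]; f=(s[j-1]-60)/(s[j-1]-s[j]+1e-9); e.append((u,110+j-1+f-0.3))
z=T[2]-off+.003
X=ray(p,e,z); t=(X-T)@M
A=np.polyfit(t[:,1],t[:,0],1); print("end tool x",np.polyval(A,0),"slope deg",np.degrees(np.arctan(A[0])),"res",np.std(t[:,0]-np.polyval(A,t[:,1])))
# long edges (blue boundary) rows 170-240
b,r=im[...,0].astype(int),im[...,2].astype(int); m=(b-r>12)&(b>60)
for nm,f in(("L",np.min),("R",np.max)):
    q=[]
    for v in range(175,235,4):
        w=np.where(m[v,255:380])[0]
        if len(w): q.append((f(w)+255,v))
    t=(ray(p,q,z)-T)@M; print(nm,"tool y",t[:,1].mean(),"slope",np.degrees(np.polyfit(t[:,0],t[:,1],1)[0]))
E
python3 held.py c13 0.1615
```

```text
15.0833 [0.5835 0.224  0.3007] [-179.51    0.24   25.46] [0.25 0.46 0.28] 0.05433583978366664
end tool x 0.06465727185954316 slope deg 0.19000002612596562 res 7.484948476077784e-05
L tool y -0.022630251436933337 slope 0.12224716954128936
R tool y 0.02381741860812432 slope 0.6854113080228473
```

Run:
```python
from h import *; from workcell import status
from plan import plan
o=status.get_obs(); rp=o["tcp_rot"]
M=R.from_euler('xyz',[rp[0],0.1,37.2],degrees=True).as_matrix()
t=np.array([.4482,.3694,.018])-M@[-.0003,.0003,.1615]; print(t)
plan(t[0],t[1],0.26,37.2,step=3.2,claw=-.3)
```

```text
[0.4493116  0.36889792 0.17949595]
now [0.5835 0.224  0.3007] 25.46 t 15.08 rows 7
[{"claw": -0.3, "travel": [-0.8, -2.7, 0.6], "turn": -1.7}, {"claw": -0.3, "travel": [-0.8, -2.7, 0.6], "turn": -1.7}, {"claw": -0.3, "travel": [-0.7, -2.7, 0.5], "turn": -1.6}, {"claw": -0.3, "travel": [-0.6, -2.8, 0.6], "turn": -1.7}, {"claw": -0.3, "travel": [-0.5, -2.8, 0.6], "turn": -1.7}]
[{"claw": -0.3, "travel": [-0.4, -2.8, 0.6], "turn": -1.7}, {"claw": -0.3, "travel": [-0.4, -2.8, 0.6], "turn": -1.6}]
```

>>> {"api": "move_arm", "payload": {"commands": [{"claw":-0.3,"travel":[-0.8,-2.7,0.6],"turn":-1.7},{"claw":-0.3,"travel":[-0.8,-2.7,0.6],"turn":-1.7},{"claw":-0.3,"travel":[-0.7,-2.7,0.5],"turn":-1.6},{"claw":-0.3,"travel":[-0.6,-2.8,0.6],"turn":-1.7},{"claw":-0.3,"travel":[-0.5,-2.8,0.6],"turn":-1.7}]}}

```text
time: 15.5
ee_pos: [0.4865, 0.3286, 0.2731]
tcp_rot: [-179.5, 0.1, 33.9]
wrist_force: [0.5, 0.6, -1.0]
opening: 0.0542
```

>>> {"api": "move_arm", "payload": {"commands": [{"claw":-0.3,"travel":[-0.4,-2.8,0.6],"turn":-1.7},{"claw":-0.3,"travel":[-0.4,-2.8,0.6],"turn":-1.6},{"claw":-0.3,"travel":[0,0,0],"turn":0},{"claw":-0.3,"travel":[0,0,0],"turn":0},{"claw":-0.3,"travel":[0,0,0],"turn":0}]}}

```text
time: 15.92
ee_pos: [0.4562, 0.3598, 0.2626]
tcp_rot: [-179.1, 0.0, 38.1]
wrist_force: [-0.3, -0.2, -1.2]
opening: 0.0544
```

```bash
python3 snap.py wrist c14; python3 held.py c14 0.1615
```

```text
15.9667 [0.4565 0.3596 0.2628] [-1.7908e+02  2.0000e-02  3.8080e+01] [-0.62 -0.79 -0.27] 0.05400789108052626
end tool x 0.06773809732404948 slope deg -8.28183764811046 res 0.002516845683791886
L tool y -0.02269112816225225 slope 0.2855821116396442
R tool y 0.02351286780640298 slope 0.02201576400747905
```

View pics/c14.png

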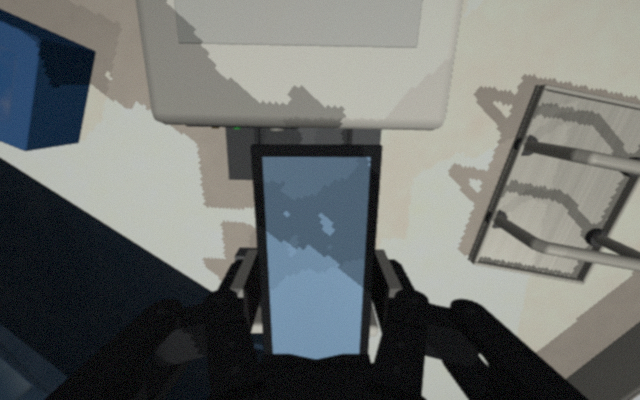

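Run:
```python
from h import *; from workcell import status
from plan import plan
o=status.get_obs(); print(o["q"].round(2)); rp=o["tcp_rot"]
M=R.from_euler('xyz',[rp[0],rp[1],37.2],degrees=True).as_matrix()
t=np.array([.4482,.3694,.018])-M@[-.0003,.0003,.1615]; print(t)
plan(t[0],t[1],0.26,37.2,step=.8,claw=-.3,dec=2)
```

```text
[ 38.05   8.79  -1.43  79.81   0.92 179.97]
[0.44987697 0.36780076 0.17948393]
now [0.4565 0.3596 0.2628] 38.08 t 15.97 rows 2
[{"claw": -0.3, "travel": [-0.01, -0.53, 0.14], "turn": 0.4}, {"claw": -0.3, "travel": [0.0, -0.53, 0.14], "turn": 0.5}]
```

Joint 6 had touched its 180° limit on the way, which explains the small roll. At the target it needs only ≈178°, so turning first fixes it.

>>> {"api": "move_arm", "payload": {"commands": [{"claw":-0.3,"travel":[0,-0.6,0],"turn":0.9},{"claw":-0.3,"travel":[0,-0.6,0.1],"turn":0},{"claw":-0.3,"travel":[0,0,0],"turn":0},{"claw":-0.3,"travel":[0,0,0],"turn":0}]}}

```text
time: 16.3
ee_pos: [0.4557, 0.3606, 0.2621]
tcp_rot: [-178.6, 0.0, 38.1]
wrist_force: [-0.8, -0.3, -1.3]
opening: 0.0542
```

```bash
cat > tgt.py <<'E'
import sys
from h import *; from workcell import status
from plan import plan
o=status.get_obs(); print(o["q"].round(2),o["tcp_rot"].round(2)); rp=o["tcp_rot"]
M=R.from_euler('xyz',[rp[0],rp[1],37.2],degrees=True).as_matrix()
t=np.array([.4482,.3694,.018])-M@[-.0003,.0003,.1615]; print(t)
plan(t[0],t[1],float(sys.argv[1]),37.2,step=2,claw=-.3,dec=2)
E
python3 tgt.py 0.26
```

```text
[ 38.09   8.8   -1.49  79.73   1.36 179.97] [-1.7864e+02  2.0000e-02  3.8120e+01]
[0.45061662 0.36681024 0.17946171]
now [0.4557 0.3606 0.2621] 38.12 t 16.3 rows 1
[{"claw": -0.3, "travel": [-0.02, -0.81, 0.21], "turn": 0.9}]
```

I had the sign wrong: yaw = 180 + j1 − j6, so yaw 37° is past joint 6's limit. Both plate ends are alike, so I'll raise it and turn half a turn the other way (j6 → ≈2°).

>>> {"api": "move_arm", "payload": {"commands": [{"claw":-0.3,"travel":[0,0,-1.5],"turn":-3},{"claw":-0.3,"travel":[0,0,-1.5],"turn":-5},{"claw":-0.3,"travel":[0,0,-1.0],"turn":-6},{"claw":-0.3,"travel":[0,0,0],"turn":-7},{"claw":-0.3,"travel":[0,0,0],"turn":-7}]}}

```text
time: 16.72
ee_pos: [0.4563, 0.3601, 0.3032]
tcp_rot: [-178.8, -0.7, 66.5]
wrist_force: [0.0, 0.1, -1.0]
opening: 0.0543
```

>>> {"api": "move_arm", "payload": {"commands": [{"claw":-0.3,"travel":[0,0,0],"turn":-7},{"claw":-0.3,"travel":[0,0,0],"turn":-7},{"claw":-0.3,"travel":[0,0,0],"turn":-7},{"claw":-0.3,"travel":[0,0,0],"turn":-7},{"claw":-0.3,"travel":[0,0,0],"turn":-7}]}}

```text
time: 17.13
ee_pos: [0.4562, 0.36, 0.3022]
tcp_rot: [-179.4, -1.2, 101.5]
wrist_force: [-0.6, 0.1, -0.6]
opening: 0.0544
```

>>> {"api": "move_arm", "payload": {"commands": [{"claw":-0.3,"travel":[0,0,0],"turn":-7},{"claw":-0.3,"travel":[0,0,0],"turn":-7},{"claw":-0.3,"travel":[0,0,0],"turn":-7},{"claw":-0.3,"travel":[0,0,0],"turn":-7},{"claw":-0.3,"travel":[0,0,0],"turn":-7}]}}

```text
time: 17.55
ee_pos: [0.4562, 0.36, 0.3022]
tcp_rot: [179.8, -1.3, 136.5]
wrist_force: [-0.8, 0.2, -1.5]
opening: 0.0545
```

>>> {"api": "move_arm", "payload": {"commands": [{"claw":-0.3,"travel":[0,0,0],"turn":-7},{"claw":-0.3,"travel":[0,0,0],"turn":-7},{"claw":-0.3,"travel":[0,0,0],"turn":-7},{"claw":-0.3,"travel":[0,0,0],"turn":-7},{"claw":-0.3,"travel":[0,0,0],"turn":-7}]}}

```text
time: 17.97
ee_pos: [0.4562, 0.36, 0.3022]
tcp_rot: [179.1, -1.0, 171.5]
wrist_force: [0.1, 0.5, -0.4]
opening: 0.0542
```

>>> {"api": "move_arm", "payload": {"commands": [{"claw":-0.3,"travel":[0,0,0],"turn":-7},{"claw":-0.3,"travel":[0,0,0],"turn":-7},{"claw":-0.3,"travel":[0,0,0],"turn":-7},{"claw":-0.3,"travel":[0,0,0],"turn":-7},{"claw":-0.3,"travel":[0,0,0],"turn":-7}]}}

```text
time: 18.38
ee_pos: [0.4562, 0.36, 0.3022]
tcp_rot: [178.7, -0.3, -153.5]
wrist_force: [-0.1, -0.2, -0.3]
opening: 0.0545
```

>>> {"api": "move_arm", "payload": {"commands": [{"claw":-0.3,"travel":[0,0,0],"turn":-6},{"claw":-0.3,"travel":[0,0,0],"turn":-3},{"claw":-0.3,"travel":[0,0,0],"turn":0},{"claw":-0.3,"travel":[0,0,0],"turn":0}]}}

```text
time: 18.72
ee_pos: [0.4561, 0.36, 0.3022]
tcp_rot: [178.7, -0.1, -145.0]
wrist_force: [0.9, 0.2, -0.7]
opening: 0.0544
```

```bash
sed -i 's/37\.2/-142.8/g' tgt.py; python3 tgt.py 0.26; python3 snap.py wrist c15; python3 held.py c15 0.1615
```

```text
[38.03  8.41  2.49 84.11  1.35  3.  ] [ 1.7865e+02 -9.0000e-02 -1.4497e+02]
[0.45064515 0.36610293 0.17944838]
now [0.4561 0.36   0.3022] -144.97 t 18.72 rows 3
[{"claw": -0.3, "travel": [0.03, 0.27, 1.41], "turn": -0.7}, {"claw": -0.3, "travel": [0.03, 0.27, 1.4], "turn": -0.7}, {"claw": -0.3, "travel": [0.03, 0.27, 1.41], "turn": -0.8}]
18.7667 [0.4561 0.36   0.3021] [ 1.7865e+02 -9.0000e-02 -1.4498e+02] [-0.04  1.06 -1.59] 0.054452226481313745
end tool x 0.07606991747406738 slope deg 0.24240377614803327 res 0.00015322392049590578
L tool y -0.024084684909738106 slope -0.05238690406971359
R tool y 0.022949296277826846 slope -0.08514676886671706
```

View pics/c15.png

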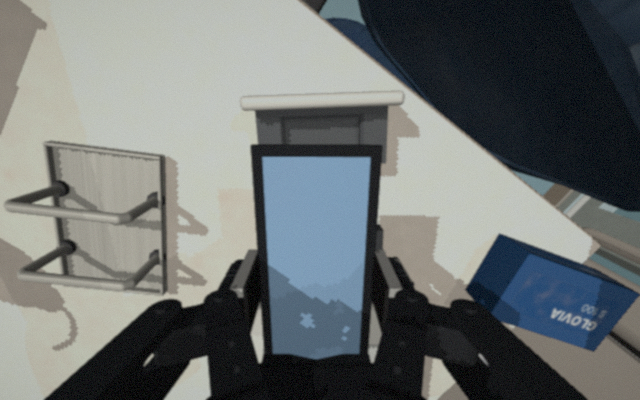

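```bash
sed -i 's/s=g\[110:200,u\]/s=g[132:200,u]/; s/(u,110+j/(u,132+j/' held.py; python3 held.py c15 0.1615
python3 - <<'E'
import re
s=open('plan.py').read()
# exact tool axes conversion using full rotation
s=s.replace("    t=np.array([e[0]*math.cos(r)","    t=np.array([e[0]*math.cos(r)")
open('plan.py','w').write(s)
E
cat > tgt.py <<'E'
import sys
from h import *; from workcell import status
# full-rotation: shift in tool axes bringing plate centre (tool frame c) over pocket with plate underside at height zb
zb=float(sys.argv[1]); yaw=-142.8
P=np.array([.4482,.3694,zb])
o=status.get_obs(); T=o["ee_pos"]; rp=o["tcp_rot"]
M=R.from_euler('xyz',rp,degrees=True).as_matrix(); dy=(yaw-rp[2]+180)%360-180
M2=M@R.from_euler('z',-dy,degrees=True).as_matrix()
c=np.array([-.0003,.0003,.1615])
d=P-(T+M2@c)
print("t",o["time"],"T",T.round(4),"rot",rp.round(2),"q6",o["q"][5].round(1),"F",o["wrist_force"].round(1))
print("turn",round(-dy,2),"then shift in new tool axes, cm:",(M2.T@d*100).round(2), "final TCP z",(T+d)[2].round(4))
E
python3 tgt.py 0.06
```

```text
end tool x 0.06267365996709079 slope deg -1.0720414480185407 res 0.000904517195402743
L tool y -0.024084684909738106 slope -0.05238690406971359
R tool y 0.022949296277826846 slope -0.08514676886671706
t 18.7667 T [0.4561 0.36   0.3021] rot [ 1.7865e+02 -9.0000e-02 -1.4498e+02] q6 3.0 F [-0.   1.1 -1.6]
turn -2.18 then shift in new tool axes, cm: [0.08 0.62 8.09] final TCP z 0.2214
```

>>> {"api": "move_arm", "payload": {"commands": [{"claw":-0.3,"travel":[0,0,0],"turn":-2.2},{"claw":-0.3,"travel":[0.1,0.3,2.7],"turn":0},{"claw":-0.3,"travel":[0,0.3,2.7],"turn":0},{"claw":-0.3,"travel":[0,0,2.7],"turn":0},{"claw":-0.3,"travel":[0,0,0],"turn":0}]}}

```text
time: 19.18
ee_pos: [0.4491, 0.3649, 0.2159]
tcp_rot: [178.7, -0.5, -142.7]
wrist_force: [-0.3, -0.4, -1.6]
opening: 0.054
```

>>> {"api": "move_arm", "payload": {"commands": [{"claw":-0.3,"travel":[0,0,0],"turn":0},{"claw":-0.3,"travel":[0,0,0],"turn":0}]}}

```text
time: 19.35
ee_pos: [0.4508, 0.366, 0.223]
tcp_rot: [178.6, 0.0, -142.7]
wrist_force: [0.9, 0.4, 0.3]
opening: 0.0544
```

```bash
python3 tgt.py 0.035; python3 snap.py wrist c16;python3 snap.py scene c16s
python3 - <<'E'
import cv2
im=cv2.imread("pics/c16s.png")
cv2.imwrite("pics/d6.png",cv2.resize(im[150:290,170:330],None,fx=4,fy=4,interpolation=cv2.INTER_CUBIC))
E
```

```text
t 19.35 T [0.4508 0.366  0.223 ] rot [ 1.7864e+02  5.0000e-02 -1.4269e+02] q6 1.5 F [0.9 0.4 0.3]
turn 0.11 then shift in new tool axes, cm: [ 0.04 -0.04  2.65] final TCP z 0.1964
19.4 [0.451  0.3661 0.2234] [ 1.7864e+02  1.1000e-01 -1.4268e+02] [-0.7  -0.08 -0.39] 0.05475088879999647
19.45 [0.451  0.3661 0.2235] [ 1.7864e+02  1.4000e-01 -1.4268e+02] [ 0.17  1.25 -1.34] 0.05416209094393742
```

View pics/c16.png

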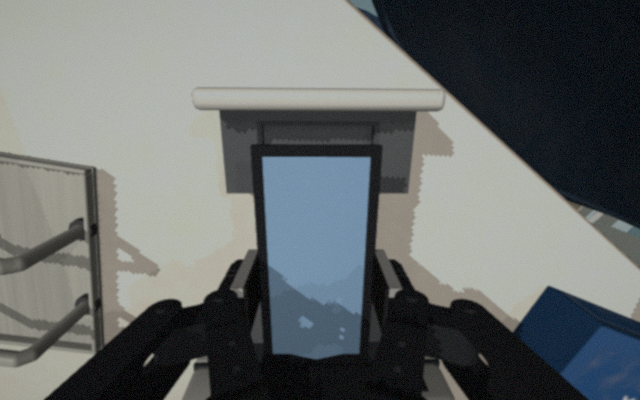

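View pics/d6.png

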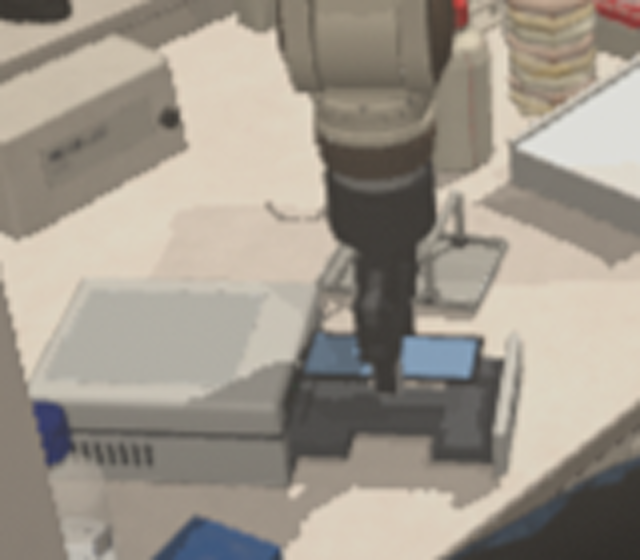

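Run:
```python
from h import *; import pickle
np.set_printoptions(precision=4,suppress=True)
im=cv2.imread("pics/c16.png");g=cv2.cvtColor(im,cv2.COLOR_BGR2GRAY);p=pickle.load(open("pics/c16.pkl","rb"))
print(g[175,215:235],g[175,400:420]); print(g[184:200,235],g[184:200,397]); print(g[135,254:268],g[135,368:382],g[115:130,290],g[115:130,340]); print(g[300,180:190])
```

```text
[180 180 181 180 177 176 175 174 169 154 112  88  71  76  77  78  76  78
  83  77] [ 76  77  74  75  71  74  74  76  79  98 123 137 140 139 141 140 138 142
 140 156]
[ 78  74  76  76  75  77  79  81  98 132 162 175 179 179 176 176] [ 56  52  53  52  54  56  57  55  73 108 131 139 144 140 141 140]
[76 76 73 59 50 48 44 43 34 38 49 57 59 52] [53 51 44 39 32 47 55 59 69 65 72 74 72 79] [52 50 50 54 52 46 46 41 35 45 42 54 52 52 52] [50 59 45 57 54 53 44 42 41 43 43 49 54 53 58]
[154 168 179 173 174 176 175 177 178 177]
```

Run:
```python
from h import *; import pickle
np.set_printoptions(precision=4,suppress=True)
p=pickle.load(open("pics/c16.pkl","rb"))
a=np.radians(37.2);u=np.array([np.cos(a),np.sin(a)]);n=np.array([-u[1],u[0]]);c=np.array([.4482,.3694])
def s(px,z): 
    d=ray(p,px,z)[:,:2]-c; return np.c_[d@u,d@n]*1000
print("outer sides row175",s([(224.6,175),(409.7,175)],.027))
print("cut edges",s([(235,192.8),(397,192.8)],.027))
print("plate end at .0605+",s([(252,146),(381,146),(316.5,146)],.0645))
print("pocket inner",s([(262.5,135),(372,135)],.0255), s([(315,123)],.0255))
```

```text
outer sides row175 [[-40.6391 -51.3946]
 [-40.2383  52.876 ]]
cut edges [[-30.2637 -46.4608]
 [-29.7594  46.5235]]
plate end at .0605+ [[-61.5144 -28.2391]
 [-61.4384  26.2737]
 [-61.4766  -1.1281]]
pocket inner [[-62.3829 -29.3723]
 [-62.3528  30.3495]] [[-68.7008  -0.8792]]
```

Run:
```python
from h import *; import pickle
np.set_printoptions(precision=4,suppress=True)
for n,T,rpy in (("c13",[.5835,.2240,.3007],[-179.51,.24,25.46]),("c15",[.4561,.36,.3021],[178.65,-.09,-144.98]),("c16",[.451,.3661,.2234],[178.64,.11,-142.68])):
    im=cv2.imread(f"pics/{n}.png");g=cv2.cvtColor(im,cv2.COLOR_BGR2GRAY);p=pickle.load(open(f"pics/{n}.pkl","rb"))
    M=R.from_euler('xyz',rpy,degrees=True).as_matrix();T=np.array(T)
    cam_t=M.T@(p["xyz"]-T); MC=M.T@R.from_euler('xyz',p["rotation"],degrees=True).as_matrix()
    print(n,"cam in tool",cam_t,R.from_matrix(MC).as_euler('xyz',degrees=True))
    print(g[140:152,300],g[140:152,330], g[160,246:260],g[160,372:386])
    q=ray(p,[(316.5,146)],T[2]-.1585)[0]; print((q-T)@M)
```

```text
c13 cam in tool [0.0803 0.0007 0.0305] [162.0491  -0.0783  90.0054]
[133 151 155 146 105  59  39  29  31  39  38  37] [114 109 113 105  80  45  34  34  37  37  34  28] [194 195 196 195 178 129  67  39  33  28  38  35  34  32] [ 35  30  34  29  31  30  26  29  63 121 168 188 193 192]
[0.064  0.0009 0.1582]
c15 cam in tool [ 0.0779 -0.0009  0.0305] [162.0039   0.0805  89.9943]
[88 83 82 75 59 31 34 36 34 33 33 34] [92 85 87 78 57 35 37 34 34 39 32 34] [198 196 195 196 178 131  71  39  29  36  30  32  33  28] [ 29  33  35  41  33  34  36  28  37  54  70  83  86 103]
[ 0.0615 -0.0004  0.1586]
c16 cam in tool [ 0.0783 -0.0009  0.0309] [162.063    0.0747  90.0169]
[63 74 78 68 53 33 31 32 24 26 28 31] [70 78 77 74 55 26 30 21 24 32 24 29] [77 77 77 76 68 50 35 25 28 31 31 29 29 26] [32 27 27 29 32 33 28 27 35 49 63 71 76 77]
[ 0.0621 -0.0004  0.1584]
```

The camera pose carries a fixed world offset of about (1.4, −0.2) mm, found by comparing the two half-turn views. I'll correct the pocket and plate positions for it.

```bash
sed -i 's/P=np.array(\[.4482,.3694,zb\])/P=np.array([.4466,.3698,zb])/; s/c=np.array(\[-.0003,.0003,.1615\])/c=np.array([-.0014,.0002,.1615])/' tgt.py; python3 tgt.py 0.035
```

```text
t 19.45 T [0.451  0.3661 0.2235] rot [ 1.7864e+02  1.4000e-01 -1.4268e+02] q6 1.5 F [ 0.2  1.3 -1.3]
turn 0.12 then shift in new tool axes, cm: [0.31 0.1  2.71] final TCP z 0.1964
```

>>> {"api": "move_arm", "payload": {"commands": [{"claw":-0.3,"travel":[0.3,0.1,0.7],"turn":0.1},{"claw":-0.3,"travel":[0,0,1.0],"turn":0},{"claw":-0.3,"travel":[0,0,0.5],"turn":0},{"claw":-0.3,"travel":[0,0,0],"turn":0},{"claw":-0.3,"travel":[0,0,0],"turn":0}]}}

```text
time: 19.87
ee_pos: [0.4469, 0.365, 0.1987]
tcp_rot: [178.6, -0.1, -142.7]
wrist_force: [0.5, 0.4, -0.3]
opening: 0.0544
```

```bash
python3 tgt.py 0.028; python3 snap.py wrist c17
python3 - <<'E'
from h import *; import pickle
np.set_printoptions(precision=4,suppress=True)
p=pickle.load(open("pics/c17.pkl","rb"))
im=cv2.imread("pics/c17.png");g=cv2.cvtColor(im,cv2.COLOR_BGR2GRAY)
cv2.imwrite("pics/d7.png",cv2.resize(im[60:220,190:450],None,fx=3,fy=3,interpolation=cv2.INTER_CUBIC))
E
```

```text
t 19.8667 T [0.4469 0.365  0.1987] rot [ 1.7865e+02 -1.1000e-01 -1.4275e+02] q6 1.7 F [ 0.5  0.4 -0.3]
turn 0.05 then shift in new tool axes, cm: [-0.16 -0.02  0.92] final TCP z 0.1895
19.9167 [0.4471 0.3651 0.1992] [ 1.7865e+02 -6.0000e-02 -1.4275e+02] [-0.72  0.01 -0.08] 0.054338604680980555
```

View pics/d7.png

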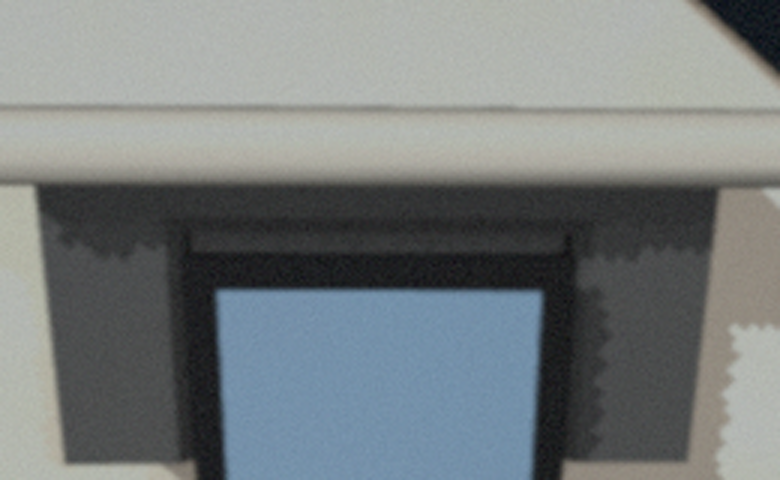

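Run:
```python
from h import *; import pickle
np.set_printoptions(precision=4,suppress=True)
p=pickle.load(open("pics/c17.pkl","rb"))
a=np.radians(37.2);u=np.array([np.cos(a),np.sin(a)]);n=np.array([-u[1],u[0]]);c=np.array([.4482,.3694])
f=lambda a:np.array(a)/3+[190,60]
def s(px,z): 
    d=ray(p,f(px),z)[:,:2]-c; return np.c_[d@u,d@n]*1000
print("plate end",s([(188,253),(572,253)],.0405))
print("pocket inner side floor/rim",s([(190,240),(569,240)],.018),s([(190,240),(569,240)],.0245), "front",s([(380,225)],.027),s([(380,250)],.018))
print("tray sides",s([(55,350),(703,350)],.027),"cut",s([(120,462),(640,460)],.027))
```

```text
plate end [[-66.3275 -26.2604]
 [-66.2096  27.6987]]
pocket inner side floor/rim [[-65.7101 -29.8896]
 [-65.5958  32.4674]] [[-66.4049 -28.7285]
 [-66.2956  30.9319]] front [[-68.8906   0.9511]] [[-64.0283   1.2127]]
tray sides [[-49.4835 -50.7362]
 [-48.9731  53.3466]] cut [[-30.455  -42.1056]
 [-30.0931  44.7855]]
```

>>> {"api": "move_arm", "payload": {"commands": [{"claw":-0.3,"travel":[-0.12,0,0.5],"turn":0},{"claw":-0.3,"travel":[0,0,0.4],"turn":0},{"claw":-0.3,"travel":[0,0,0],"turn":0},{"claw":-0.3,"travel":[0,0,0],"turn":0},{"claw":-0.3,"travel":[0,0,0],"turn":0}]}}

```text
time: 20.33
ee_pos: [0.4479, 0.366, 0.1904]
tcp_rot: [178.6, -0.0, -142.7]
wrist_force: [0.1, 0.2, -0.9]
opening: 0.0541
```

```bash
python3 tgt.py 0.018; python3 snap.py wrist c18
python3 - <<'E'
from h import *
im=cv2.imread("pics/c18.png")
cv2.imwrite("pics/d8.png",cv2.resize(im[60:220,190:450],None,fx=3,fy=3,interpolation=cv2.INTER_CUBIC))
E
```

```text
t 20.3333 T [0.4479 0.366  0.1904] rot [ 1.7865e+02 -4.0000e-02 -1.4275e+02] q6 1.7 F [ 0.1  0.2 -0.9]
turn 0.05 then shift in new tool axes, cm: [ 0.   -0.05  1.09] final TCP z 0.1795
20.3833 [0.4479 0.3661 0.1904] [ 1.7865e+02 -4.0000e-02 -1.4275e+02] [0.57 0.02 0.25] 0.05418611637275729
```

View pics/d8.png

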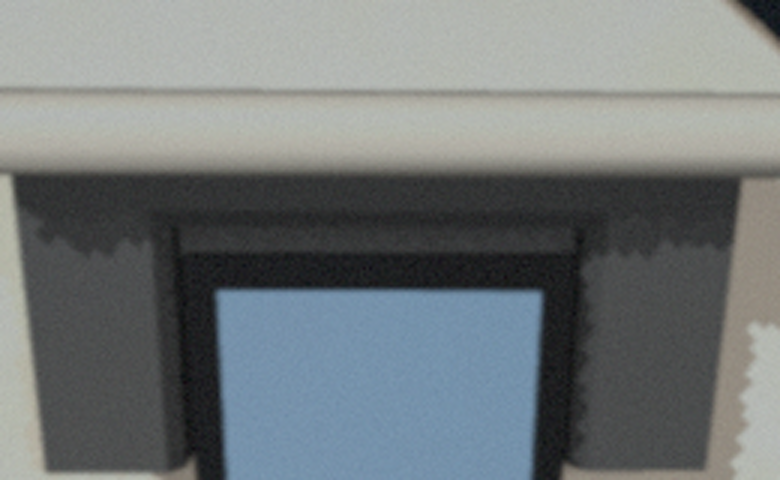

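The plate end (px 188–572 in the crop) sits symmetrically between the pocket bevels (180 and 580). Lower in.

>>> {"api": "move_arm", "payload": {"commands": [{"claw":-0.3,"travel":[0,0,0.4],"turn":0},{"claw":-0.3,"travel":[0,0,0.2],"turn":0},{"claw":-0.3,"travel":[0,0,0],"turn":0},{"claw":-0.3,"travel":[0,0,0],"turn":0}]}}

```text
time: 20.72
ee_pos: [0.4477, 0.3661, 0.1841]
tcp_rot: [178.6, -0.1, -142.7]
wrist_force: [-0.1, 0.3, -1.2]
opening: 0.0546
```

>>> {"api": "move_arm", "payload": {"commands": [{"claw":-0.3,"travel":[0,0,0.3],"turn":0},{"claw":-0.3,"travel":[0,0,0],"turn":0},{"claw":-0.3,"travel":[0,0,0],"turn":0}]}}

```text
time: 20.97
ee_pos: [0.4477, 0.3662, 0.1811]
tcp_rot: [178.6, -0.1, -142.7]
wrist_force: [0.1, 1.3, -0.8]
opening: 0.0547
```

>>> {"api": "move_arm", "payload": {"commands": [{"claw":-0.3,"travel":[0,0,0.1],"turn":0},{"claw":-0.3,"travel":[0,0,0],"turn":0},{"claw":-0.3,"travel":[0,0,0],"turn":0}]}}

```text
time: 21.22
ee_pos: [0.4478, 0.3662, 0.1804]
tcp_rot: [178.6, -0.0, -142.7]
wrist_force: [-0.3, -0.4, -1.3]
opening: 0.054
```

```bash
python3 snap.py wrist c19
python3 - <<'E'
from h import *
im=cv2.imread("pics/c19.png")
cv2.imwrite("pics/d9.png",cv2.resize(im[60:220,190:450],None,fx=3,fy=3,interpolation=cv2.INTER_CUBIC))
E
```

```text
21.2667 [0.4478 0.3662 0.1804] [ 1.7865e+02 -4.0000e-02 -1.4275e+02] [ 0.52  0.24 -0.38] 0.05460108464141414
```

View pics/d9.png

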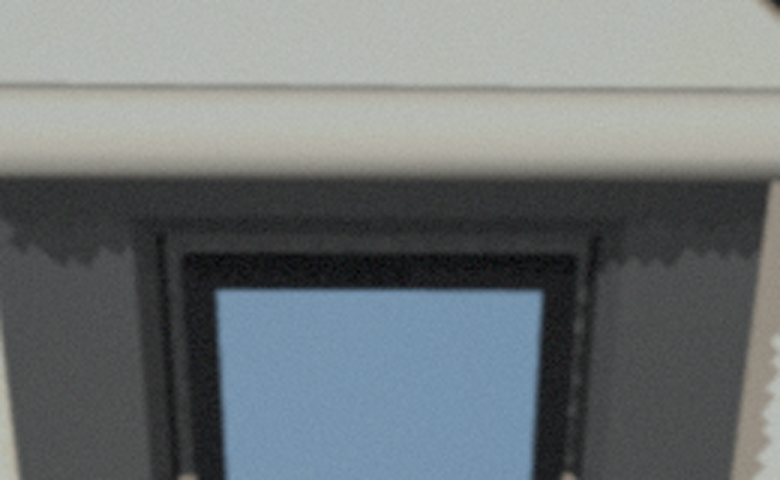

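The plate is inside the pocket walls with an even gap on both sides. A touch lower, then release.

>>> {"api": "move_arm", "payload": {"commands": [{"claw":-0.3,"travel":[0,0,0.1],"turn":0},{"claw":-0.3,"travel":[0,0,0],"turn":0},{"claw":0.3,"travel":[0,0,0],"turn":0},{"claw":0.4,"travel":[0,0,0],"turn":0},{"claw":0.6,"travel":[0,0,0],"turn":0}]}}

```text
time: 21.68
ee_pos: [0.4477, 0.3662, 0.1793]
tcp_rot: [178.6, -0.0, -142.7]
wrist_force: [-1.4, 0.0, -0.6]
opening: 0.068
```

>>> {"api": "move_arm", "payload": {"commands": [{"claw":1,"travel":[0,0,0],"turn":0},{"claw":1,"travel":[0,0,0],"turn":0},{"claw":1,"travel":[0,0,0],"turn":0}]}}

```text
time: 21.93
ee_pos: [0.4477, 0.3662, 0.1792]
tcp_rot: [178.6, -0.1, -142.7]
wrist_force: [0.5, -0.5, -0.7]
opening: 0.0853
```

```bash
python3 snap.py wrist c20
```

```text
21.9833 [0.4477 0.3662 0.1793] [ 1.7864e+02 -5.0000e-02 -1.4275e+02] [ 0.47 -0.01  0.42] 0.08549834993009629
```

View pics/c20.png

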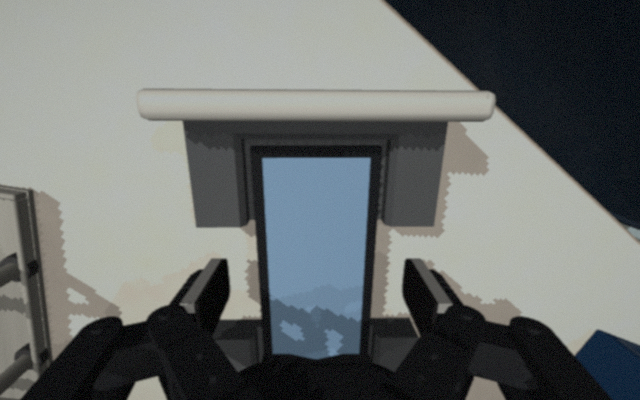

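>>> {"api": "move_arm", "payload": {"commands": [{"claw":1,"travel":[0,0,-1],"turn":0},{"claw":1,"travel":[0,0,-2],"turn":0},{"claw":1,"travel":[0,0,-3.5],"turn":0},{"claw":1,"travel":[0,0,-4],"turn":0},{"claw":1,"travel":[0,0,-4],"turn":0}]}}

```text
time: 22.4
ee_pos: [0.4495, 0.3632, 0.3263]
tcp_rot: [178.6, -0.1, -142.7]
wrist_force: [1.4, 1.2, -0.1]
opening: 0.0853
```

>>> {"api": "move_arm", "payload": {"commands": [{"claw":1,"travel":[0,0,-4],"turn":0},{"claw":1,"travel":[0,0,0],"turn":0},{"claw":1,"travel":[0,0,0],"turn":0}]}}

```text
time: 22.65
ee_pos: [0.4507, 0.3629, 0.368]
tcp_rot: [178.6, 0.3, -142.8]
wrist_force: [-0.1, -0.2, 0.6]
opening: 0.0854
```

```bash
python3 snap.py wrist c21; python3 plate.py c21 .021;python3 snap.py scene c21s
python3 - <<'E'
from h import *
im=cv2.imread("pics/c21s.png")
cv2.imwrite("pics/d10.png",cv2.resize(im[150:290,170:330],None,fx=4,fy=4,interpolation=cv2.INTER_CUBIC))
E
```

```text
22.7 [0.4506 0.3628 0.3656] [ 1.7864e+02  8.0000e-02 -1.4275e+02] [-0.01 -0.45  0.26] 0.0856703543722201
plate cx cy w h yaw [  0.4021   0.628  130.3859  74.5868 -75.9719]
22.75 [0.4504 0.3628 0.3641] [ 1.7864e+02 -5.0000e-02 -1.4275e+02] [-0.73  0.15 -0.11] 0.08533709814014302
```

View pics/c21.png

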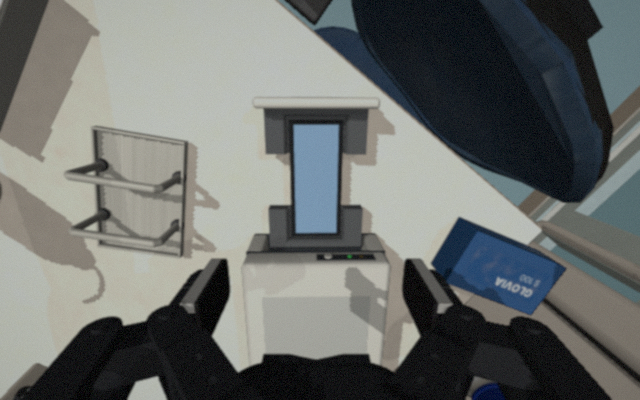

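View pics/d10.png

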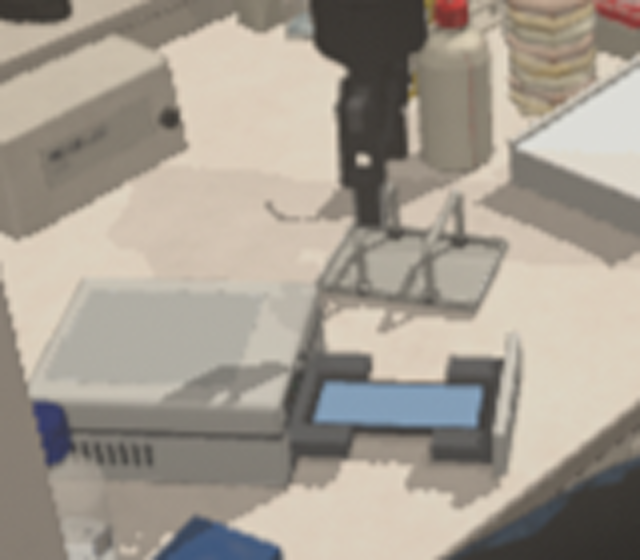

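The plate lies flat in the pocket (px 288–342, 115–237), clear of its walls. Now move in front of the panel with the fingers shut.

```bash
cat > go.py <<'E'
import sys
from h import *; from workcell import status
P=np.array([float(v) for v in sys.argv[1:4]])  # desired fingertip position (0.173 ahead)
o=status.get_obs(); T=o["ee_pos"]; M=R.from_euler('xyz',o["tcp_rot"],degrees=True).as_matrix()
tip=T+M@[0,0,.173]; print(o["time"],"tip",tip.round(4),"rot",o["tcp_rot"].round(2),"F",o["wrist_force"].round(1),"q6",o["q"][5].round(1)); print("shift cm",(M.T@(P-tip)*100).round(2))
E
python3 go.py .347 .294 .12;  python3 - <<'E'
print(.4466-.125*.7965,.3698-.125*.6046)
E
```

```text
22.75 tip [0.4478 0.3659 0.1912] rot [ 1.7864e+02 -5.0000e-02 -1.4275e+02] F [-0.7  0.2 -0.1] q6 1.3
shift cm [12.37  0.21  7.14]
0.3470375 0.294225
```

>>> {"api": "move_arm", "payload": {"commands": [{"claw":-1,"travel":[3.1,0,0],"turn":0},{"claw":-1,"travel":[3.1,0.1,0],"turn":0},{"claw":-1,"travel":[3.1,0.1,1.0],"turn":0},{"claw":-1,"travel":[3.1,0,3.0],"turn":0},{"claw":-1,"travel":[0,0,3.0],"turn":0}]}}

```text
time: 23.17
ee_pos: [0.3473, 0.2889, 0.2945]
tcp_rot: [178.6, -0.1, -142.7]
wrist_force: [0.6, 0.6, 0.1]
opening: 0.0254
```

>>> {"api": "move_arm", "payload": {"commands": [{"claw":-1,"travel":[0,0,0],"turn":0},{"claw":-1,"travel":[0,0,0],"turn":0},{"claw":-1,"travel":[0,0,0],"turn":0}]}}

```text
time: 23.42
ee_pos: [0.3509, 0.2916, 0.2963]
tcp_rot: [178.6, -0.0, -142.7]
wrist_force: [0.3, -0.1, 0.0]
opening: 0.0002
```

```bash
python3 go.py .347 .294 .022; python3 snap.py wrist c22;python3 snap.py scene c22s
python3 - <<'E'
from h import *
im=cv2.imread("pics/c22s.png")
cv2.imwrite("pics/d11.png",cv2.resize(im[150:290,190:350],None,fx=4,fy=4,interpolation=cv2.INTER_CUBIC))
E
```

```text
23.4167 tip [0.3483 0.2948 0.1234] rot [ 1.7864e+02 -3.0000e-02 -1.4274e+02] F [ 0.3 -0.1  0. ] q6 2.1
shift cm [ 0.15 -0.23 10.13]
23.4667 [0.3511 0.2918 0.2968] [ 1.7864e+02  3.0000e-02 -1.4275e+02] [-0.1   0.12  0.48] 0.00017127217762738587
23.5167 [0.3512 0.2918 0.2969] [ 1.7864e+02  4.0000e-02 -1.4275e+02] [-0.03  0.84  0.48] -7.638720166876445e-05
```

View pics/d11.png

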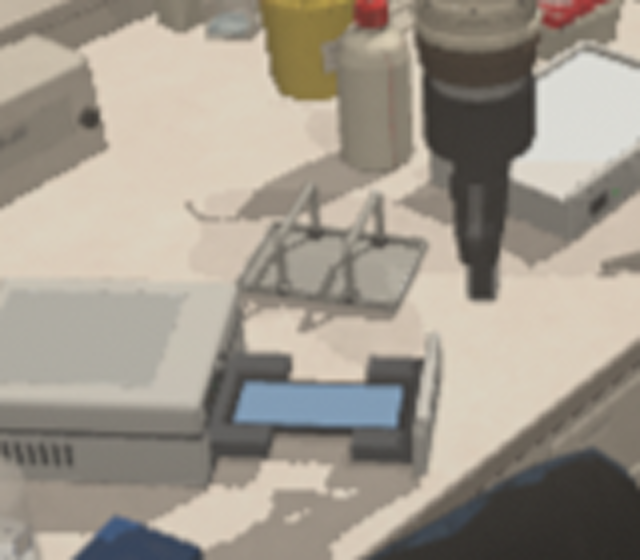

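View pics/c22.png

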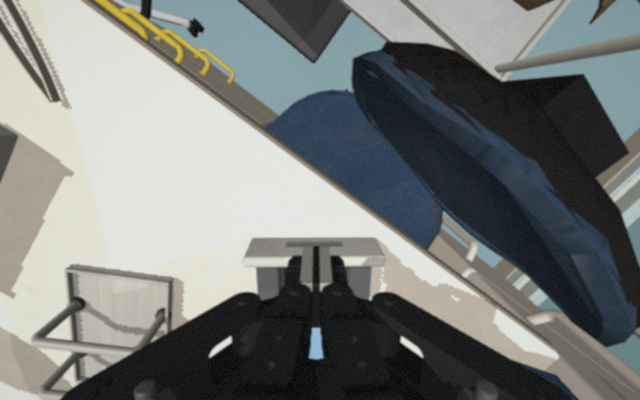

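Run:
```python
from h import *; import pickle
np.set_printoptions(precision=4,suppress=True)
p=pickle.load(open("pics/c22.pkl","rb"))
a=np.radians(37.2);u=np.array([np.cos(a),np.sin(a)]);n=np.array([-u[1],u[0]]);c=np.array([.4466+.0014,.3698-.0002])
d=ray(p,[(250,238),(380,238)],.047)[:,:2]-c; print(np.c_[d@u,d@n]*1000)
t=np.array([.3483,.2948])-c+[.0014,-.0002]; print("tip",t@u*1000,t@n*1000)
```

```text
[[-102.3734  -50.2387]
 [-101.2721   53.4587]]
tip -123.64382455645664 -0.30765086084329385
```

>>> {"api": "move_arm", "payload": {"commands": [{"claw":-1,"travel":[0,-0.1,3.5],"turn":0},{"claw":-1,"travel":[0,-0.1,3.5],"turn":0},{"claw":-1,"travel":[0,0,2.0],"turn":0},{"claw":-1,"travel":[0,0,1.1],"turn":0},{"claw":-1,"travel":[0,0,0],"turn":0}]}}

```text
time: 23.93
ee_pos: [0.3501, 0.2915, 0.1931]
tcp_rot: [178.7, -0.2, -142.7]
wrist_force: [0.3, 0.1, -0.2]
opening: -0.0001
```

```bash
python3 go.py .347 .294 .022
```

```text
23.9333 tip [0.3471 0.2944 0.0201] rot [ 178.65   -0.2  -142.74] F [ 0.3  0.1 -0.2] q6 2.2
shift cm [ 0.04 -0.02 -0.19]
```

>>> {"api": "move_arm", "payload": {"commands": [{"claw":-1,"travel":[-1,0,-0.1],"turn":0},{"claw":-1,"travel":[-1,0,0],"turn":0},{"claw":-1,"travel":[-0.8,0,0],"turn":0},{"claw":-1,"travel":[-0.8,0,0],"turn":0},{"claw":-1,"travel":[-1,0,0],"turn":0}]}}

```text
time: 24.35
ee_pos: [0.3876, 0.32, 0.1962]
tcp_rot: [178.6, -0.0, -142.8]
wrist_force: [-1.5, -2.1, 2.1]
opening: -0.0002
```

>>> {"api": "move_arm", "payload": {"commands": [{"claw":-1,"travel":[-1,0,0],"turn":0},{"claw":-1,"travel":[-1,0,0],"turn":0},{"claw":-1,"travel":[-1,0,0],"turn":0},{"claw":-1,"travel":[-1,0,0],"turn":0},{"claw":-1,"travel":[-1,0,0],"turn":0}]}}

```text
time: 24.77
ee_pos: [0.4274, 0.3502, 0.1952]
tcp_rot: [178.7, -0.1, -142.8]
wrist_force: [-2.3, -2.4, 1.7]
opening: 0.0001
```

>>> {"api": "move_arm", "payload": {"commands": [{"claw":-1,"travel":[-1,0,0],"turn":0},{"claw":-1,"travel":[-1,0,0],"turn":0},{"claw":-1,"travel":[-1,0,0],"turn":0},{"claw":-1,"travel":[-1,0,0],"turn":0},{"claw":-1,"travel":[-1,0,0],"turn":0}]}}

```text
time: 25.18
ee_pos: [0.4672, 0.3804, 0.1951]
tcp_rot: [178.7, -0.1, -142.8]
wrist_force: [-1.3, -1.8, 2.1]
opening: -0.0
```

```bash
python3 go.py .347 .294 .022; python3 snap.py scene c23s
python3 - <<'E'
from h import *
im=cv2.imread("pics/c23s.png")
cv2.imwrite("pics/d12.png",cv2.resize(im[150:290,190:350],None,fx=4,fy=4,interpolation=cv2.INTER_CUBIC))
E
```

```text
25.1833 tip [0.4646 0.3835 0.0221] rot [ 1.7866e+02 -6.0000e-02 -1.4275e+02] F [-1.3 -1.8  2.1] q6 1.7
shift cm [ 1.478e+01 -1.000e-02  3.000e-02]
25.2333 [0.4682 0.3812 0.1951] [ 1.7865e+02  3.0000e-02 -1.4275e+02] [-1.28 -0.66  1.06] -4.459010456356058e-05
```

View pics/d12.png

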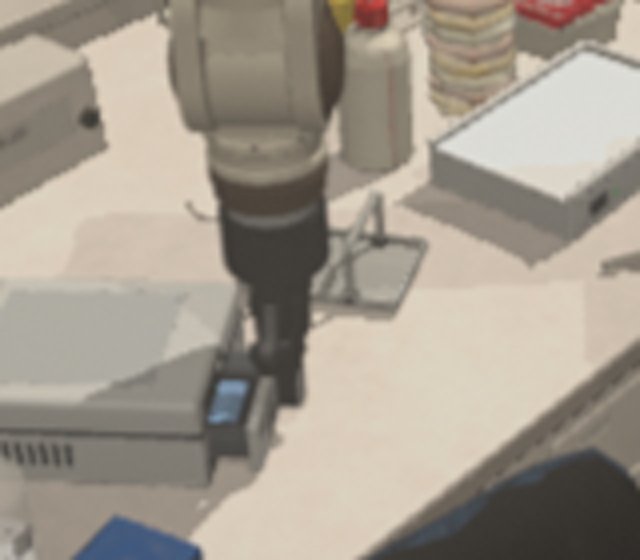

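>>> {"api": "move_arm", "payload": {"commands": [{"claw":-1,"travel":[-1,0,0],"turn":0},{"claw":-1,"travel":[-0.6,0,0],"turn":0},{"claw":-1,"travel":[-0.4,0,0],"turn":0},{"claw":-1,"travel":[0,0,0],"turn":0}]}}

```text
time: 25.57
ee_pos: [0.4828, 0.3925, 0.1951]
tcp_rot: [178.6, -0.0, -142.7]
wrist_force: [-0.7, -1.0, 0.3]
opening: -0.0001
```

>>> {"api": "move_arm", "payload": {"commands": [{"claw":-1,"travel":[-0.4,0,0],"turn":0},{"claw":-1,"travel":[0,0,0],"turn":0}]}}

```text
time: 25.73
ee_pos: [0.4856, 0.3946, 0.1953]
tcp_rot: [178.6, -0.0, -142.7]
wrist_force: [-0.7, 0.2, -0.7]
opening: -0.0001
```

```bash
python3 go.py .347 .294 .022
```

```text
25.7333 tip [0.4831 0.3979 0.0223] rot [ 1.7864e+02 -2.0000e-02 -1.4274e+02] F [-0.7  0.2 -0.7] q6 1.6
shift cm [17.12 -0.03  0.04]
```

>>> {"api": "move_arm", "payload": {"commands": [{"claw":-1,"travel":[-0.4,0,0],"turn":0},{"claw":-1,"travel":[0,0,0],"turn":0}]}}

```text
time: 25.9
ee_pos: [0.4881, 0.3965, 0.1951]
tcp_rot: [178.6, -0.2, -142.7]
wrist_force: [-5.6, -4.6, 4.3]
opening: -0.0003
```

>>> {"api": "move_arm", "payload": {"commands": [{"claw":-1,"travel":[-0.3,0,0],"turn":0},{"claw":-1,"travel":[0,0,0],"turn":0}]}}

```text
time: 26.07
ee_pos: [0.4889, 0.3971, 0.1951]
tcp_rot: [178.6, -0.5, -142.7]
wrist_force: [-19.2, -15.9, 12.5]
opening: 0.0001
```

```bash
python3 snap.py scene c24s; python3 snap.py wrist c24
python3 - <<'E'
from h import *
im=cv2.imread("pics/c24s.png")
cv2.imwrite("pics/d13.png",cv2.resize(im[150:290,190:350],None,fx=4,fy=4,interpolation=cv2.INTER_CUBIC))
E
```

```text
26.1167 [0.4889 0.3971 0.1951] [ 178.64   -0.52 -142.74] [-18.51 -14.42  12.03] -6.246834572326647e-05
26.1667 [0.4889 0.3971 0.1951] [ 178.64   -0.52 -142.73] [-18.2  -14.56  11.8 ] 0.0003362863769134759
```

View pics/d13.png

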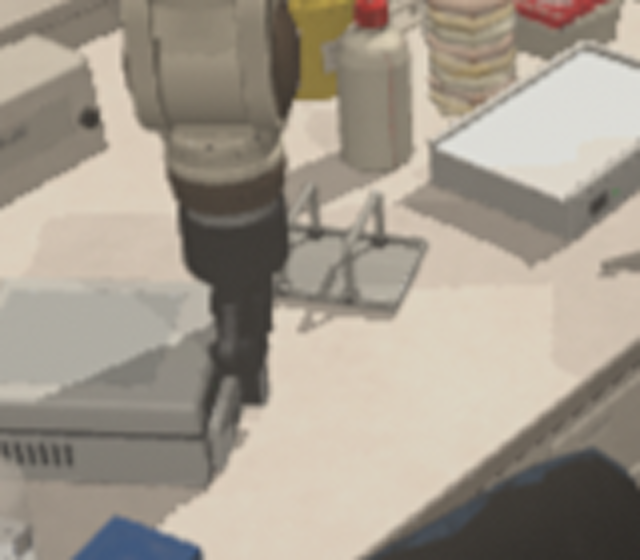

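View pics/c24.png

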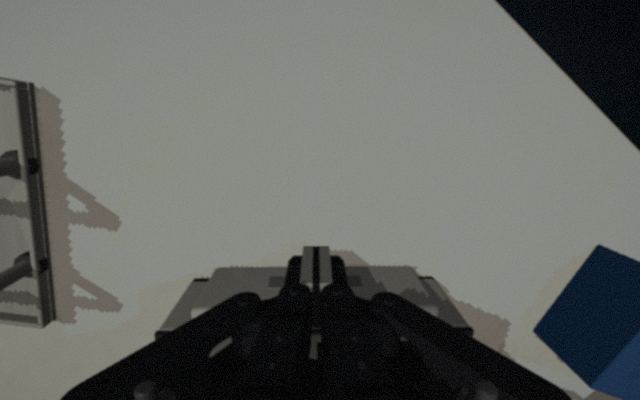

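The panel is flush against the scanner face and the force rose to a firm stop. Back off and check.

>>> {"api": "move_arm", "payload": {"commands": [{"claw":-1,"travel":[0.5,0,0],"turn":0},{"claw":-1,"travel":[1.5,0,0],"turn":0},{"claw":-1,"travel":[2.5,0,0],"turn":0},{"claw":-1,"travel":[3,0,-2],"turn":0},{"claw":-1,"travel":[3,0,-3],"turn":0}]}}

```text
time: 26.58
ee_pos: [0.4072, 0.3335, 0.2425]
tcp_rot: [178.7, -0.3, -142.7]
wrist_force: [0.8, -0.6, 1.9]
opening: -0.0003
```

>>> {"api": "move_arm", "payload": {"commands": [{"claw":-1,"travel":[2,0,-3.5],"turn":0},{"claw":-1,"travel":[1,0,-3.5],"turn":0},{"claw":-1,"travel":[0,0,-2],"turn":0},{"claw":-1,"travel":[0,0,0],"turn":0},{"claw":-1,"travel":[0,0,0],"turn":0}]}}

```text
time: 27.0
ee_pos: [0.3863, 0.3149, 0.3365]
tcp_rot: [178.6, 0.2, -142.7]
wrist_force: [0.4, -1.0, -0.7]
opening: 0.0
```

```bash
python3 snap.py scene c25s; python3 snap.py wrist c25; python3 snap.py top c25t
python3 - <<'E'
from h import *
im=cv2.imread("pics/c25s.png")
cv2.imwrite("pics/d14.png",cv2.resize(im[150:290,170:330],None,fx=4,fy=4,interpolation=cv2.INTER_CUBIC))
a=cv2.imread("pics/a_top.png");b=cv2.imread("pics/c25t.png")
cv2.imwrite("pics/d15.png",np.vstack([a[120:260,140:480],b[120:260,140:480]]).repeat(2,0).repeat(2,1))
E
```

```text
27.05 [0.3862 0.3148 0.3349] [ 1.7864e+02  3.0000e-02 -1.4274e+02] [-0.22  0.77 -0.75] -0.00021643190085965527
27.1 [0.3861 0.3148 0.334 ] [ 1.7864e+02 -7.0000e-02 -1.4274e+02] [-0.37 -0.09 -0.37] 0.00027868997287999205
27.15 [0.3861 0.3147 0.3335] [ 1.7865e+02 -1.3000e-01 -1.4274e+02] [-0.64 -0.33 -0.29] -0.0005373035187817719
```

View pics/d14.png

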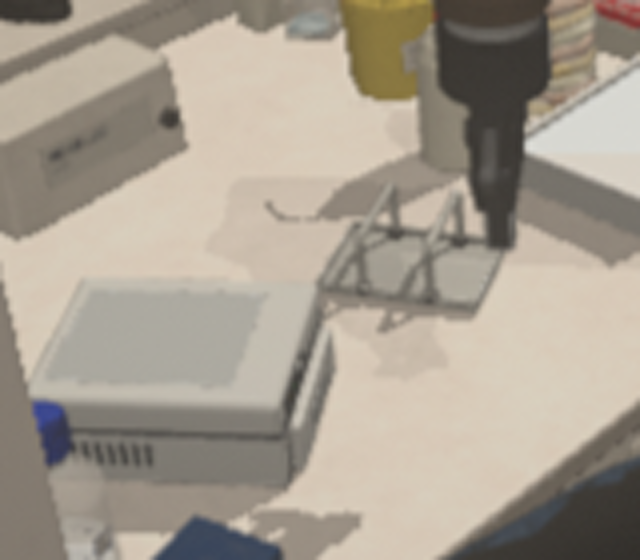

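View pics/c25.png

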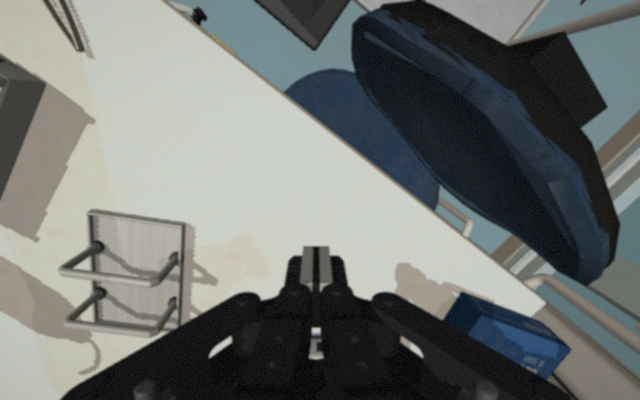

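View pics/d15.png

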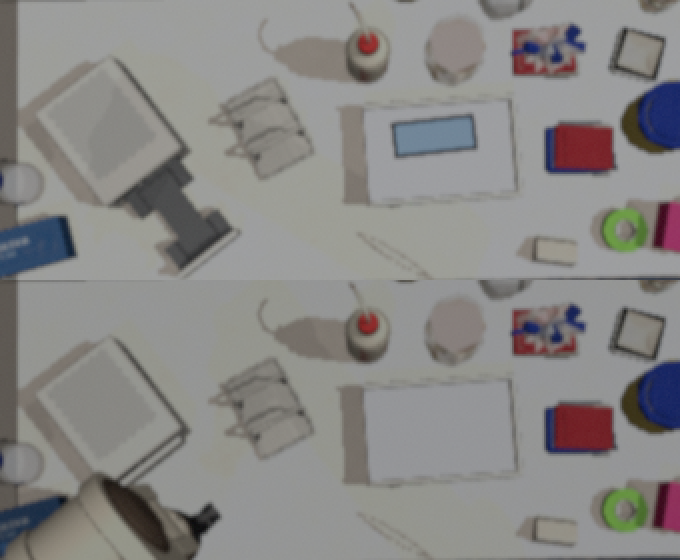

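Looks closed and nothing else has moved. I'll get one closer look at the panel gap to be sure.

>>> {"api": "move_arm", "payload": {"commands": [{"claw":1,"travel":[-2.7,0,-1],"turn":0},{"claw":1,"travel":[-2.7,0,-1],"turn":0},{"claw":1,"travel":[-2.7,0,-1],"turn":0},{"claw":1,"travel":[0,0,0],"turn":0},{"claw":1,"travel":[0,0,0],"turn":0}]}}

```text
time: 27.57
ee_pos: [0.4518, 0.3639, 0.3626]
tcp_rot: [178.6, -0.2, -142.7]
wrist_force: [0.1, 0.1, 0.4]
opening: 0.0607
```

```bash
python3 snap.py wrist c26
python3 - <<'E'
from h import *
im=cv2.imread("pics/c26.png")
cv2.imwrite("pics/d16.png",cv2.resize(im[180:330,220:420],None,fx=4,fy=4,interpolation=cv2.INTER_CUBIC))
E
```

```text
27.6167 [0.4512 0.3633 0.3629] [ 178.65   -0.22 -142.75] [-0.4   0.7   0.25] 0.067208383647622
```

View pics/d16.png

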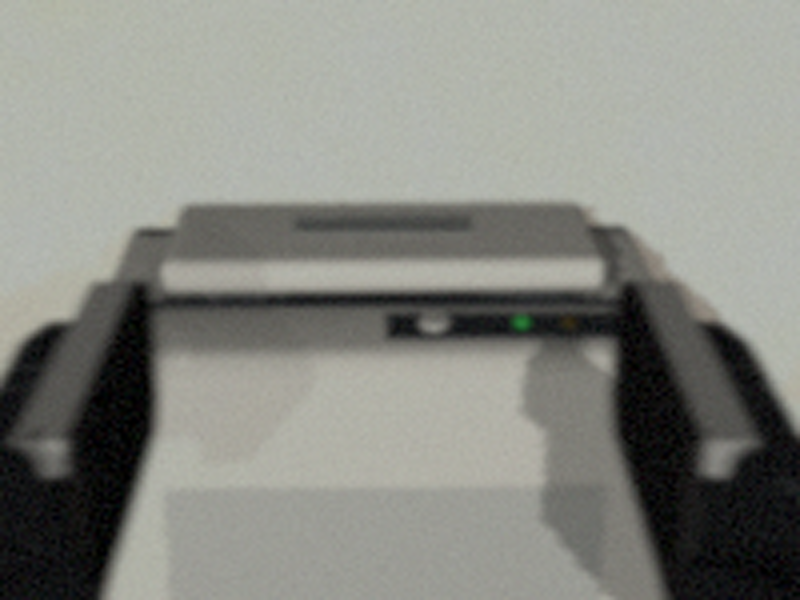

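Run:
```python
from h import *; import pickle
np.set_printoptions(precision=1,suppress=True)
a=np.radians(37.2);u=np.array([np.cos(a),np.sin(a)]);n=np.array([-u[1],u[0]]);c=np.array([.4466+.0014,.3698-.0002])
p=pickle.load(open("pics/c26.pkl","rb"))
def s(px,z): d=ray(p,px,z)[:,:2]-c; return (np.c_[d@u,d@n]*1000)
f=lambda x,y:[(220+x/4,180+y/4)]
print("panel bottom outer",s(f(380,204),.005),"top outer",s(f(380,261),.047),"top inner",s(f(380,292),.047))
print("face bottom",s(f(150,231),0),s(f(600,229),0),s(f(150,231),.004))
print("seam lower/upper",s(f(380,304),.047),s(f(380,304),.05),s(f(380,345),.078),s(f(380,345),.074))
p=pickle.load(open("pics/c22.pkl","rb")); print("start panel bottom outer",s([(315,238)],.005),"top",s([(315,253)],.047))
p=pickle.load(open("pics/c10.pkl","rb")); print("start panel c10 top outer/inner",s([(305,507/2.6)],.047),s([(305,485/2.6)],.047))
for t in ([.4889,.3971],[.3876,.32]):
  d=np.array(t)+[-.0026,.0032]+[.0014,-.0002]-c; print("tip",d@u*1000)
```

```text
panel bottom outer [[61.9  0.2]] top outer [[60.  -0.7]] top inner [[69.  -0.7]]
face bottom [[ 72.1 -68.8]] [[72.9 67.2]] [[ 70.3 -68.1]]
seam lower/upper [[72.6 -0.7]] [[71.  -0.8]] [[67.1 -1.4]] [[69.3 -1.3]]
start panel bottom outer [[-82.5   2.3]] top [[-88.5   1.3]]
start panel c10 top outer/inner [[-83.7  -0.4]] [[-74.4  -0.3]]
tip 50.06251074886302
tip -77.24056170287717
```

The panel's inner face measures 1–3 mm from the scanner face. As a second check I'll push again with the fingers 10 mm higher, so the gripper's body can't be what stopped it.

```bash
python3 go.py .4725 .3895 .032
```

```text
27.6167 tip [0.4482 0.3662 0.1899] rot [ 178.65   -0.22 -142.75] F [-0.4  0.7  0.3] q6 1.3
shift cm [-3.410e+00  1.000e-02  1.578e+01]
```

>>> {"api": "move_arm", "payload": {"commands": [{"claw":-1,"travel":[-1.7,0,0.5],"turn":0},{"claw":-1,"travel":[-1.5,0,1.5],"turn":0},{"claw":-1,"travel":[0,0,3],"turn":0},{"claw":-1,"travel":[0,0,3],"turn":0},{"claw":-1,"travel":[0,0,0],"turn":0}]}}

```text
time: 28.03
ee_pos: [0.4735, 0.3828, 0.2778]
tcp_rot: [178.7, -0.6, -142.7]
wrist_force: [-0.6, -1.0, -1.4]
opening: 0.009
```

```bash
python3 go.py .4725 .3895 .032
```

```text
28.0333 tip [0.4696 0.3849 0.1049] rot [ 178.66   -0.62 -142.74] F [-0.6 -1.  -1.4] q6 1.4
shift cm [-0.59  0.02  7.28]
```

>>> {"api": "move_arm", "payload": {"commands": [{"claw":-1,"travel":[0,0,2.5],"turn":0},{"claw":-1,"travel":[0,0,2.5],"turn":0},{"claw":-1,"travel":[0,0,1.5],"turn":0},{"claw":-1,"travel":[0,0,0.5],"turn":0},{"claw":-1,"travel":[0,0,0],"turn":0}]}}

```text
time: 28.45
ee_pos: [0.4736, 0.3849, 0.2147]
tcp_rot: [178.6, -0.1, -142.7]
wrist_force: [-0.2, -0.4, 1.3]
opening: 0.0002
```

```bash
python3 go.py .4840 .3982 .032
```

```text
28.45 tip [0.4708 0.3879 0.0417] rot [ 1.7865e+02 -1.4000e-01 -1.4274e+02] F [-0.2 -0.4  1.3] q6 1.6
shift cm [-1.68  0.    0.97]
```

>>> {"api": "move_arm", "payload": {"commands": [{"claw":-1,"travel":[0,0,1.0],"turn":0},{"claw":-1,"travel":[-0.7,0,0],"turn":0},{"claw":-1,"travel":[-0.6,0,0],"turn":0},{"claw":-1,"travel":[-0.3,0,0],"turn":0},{"claw":-1,"travel":[0,0,0],"turn":0}]}}

```text
time: 28.87
ee_pos: [0.4875, 0.3956, 0.2053]
tcp_rot: [178.6, -0.0, -142.8]
wrist_force: [-0.3, 0.9, -0.2]
opening: 0.0001
```

>>> {"api": "move_arm", "payload": {"commands": [{"claw":-1,"travel":[-0.3,0,0],"turn":0},{"claw":-1,"travel":[0,0,0],"turn":0}]}}

```text
time: 29.03
ee_pos: [0.4884, 0.3964, 0.2051]
tcp_rot: [178.6, -0.3, -142.7]
wrist_force: [-9.4, -7.2, 8.4]
opening: -0.0002
```

```bash
python3 go.py .4840 .3982 .032
```

```text
29.0333 tip [0.4853 0.3992 0.0321] rot [ 178.65   -0.27 -142.74] F [-9.4 -7.2  8.4] q6 1.6
shift cm [0.17 0.   0.01]
```

>>> {"api": "move_arm", "payload": {"commands": [{"claw":-1,"travel":[-0.3,0,0],"turn":0},{"claw":-1,"travel":[0,0,0],"turn":0}]}}

```text
time: 29.2
ee_pos: [0.4893, 0.3971, 0.205]
tcp_rot: [178.6, -0.6, -142.7]
wrist_force: [-21.4, -16.9, 16.9]
opening: 0.0002
```

>>> {"api": "move_arm", "payload": {"commands": [{"claw":-1,"travel":[0.7,0,0],"turn":0},{"claw":-1,"travel":[1.5,0,0],"turn":0},{"claw":-1,"travel":[2.5,0,0],"turn":0},{"claw":-1,"travel":[3,0,-2],"turn":0},{"claw":-1,"travel":[3,0,-3],"turn":0}]}}

```text
time: 29.62
ee_pos: [0.4062, 0.3324, 0.252]
tcp_rot: [178.7, -0.3, -142.7]
wrist_force: [0.1, -0.1, 1.3]
opening: 0.0001
```

>>> {"api": "move_arm", "payload": {"commands": [{"claw":-1,"travel":[2,0,-3.5],"turn":0},{"claw":-1,"travel":[0,0,-3],"turn":0},{"claw":-1,"travel":[0,0,0],"turn":0},{"claw":-1,"travel":[0,0,0],"turn":0},{"claw":-1,"travel":[0,0,0],"turn":0}]}}

```text
time: 30.03
ee_pos: [0.3928, 0.3203, 0.3191]
tcp_rot: [178.6, -0.0, -142.7]
wrist_force: [-0.4, -0.3, -0.6]
opening: -0.0
```

```bash
python3 snap.py scene c28s
python3 - <<'E'
from h import *
im=cv2.imread("pics/c28s.png")
cv2.imwrite("pics/d17.png",cv2.resize(im[190:280,170:290],None,fx=6,fy=6,interpolation=cv2.INTER_CUBIC))
E
```

```text
30.0833 [0.3927 0.3202 0.3184] [ 1.7865e+02 -1.0000e-01 -1.4275e+02] [ 0.24  0.32 -0.39] -0.0003981773031159805
```

View pics/d17.png

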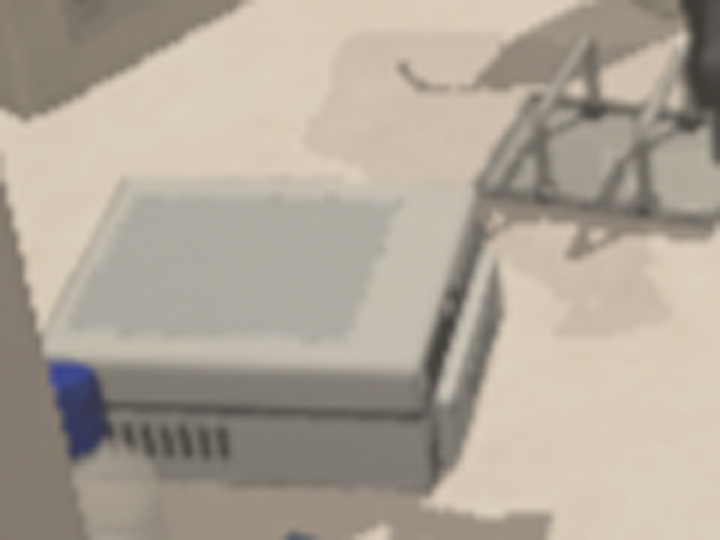

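Both pushes stopped hard at the same place (27 N horizontally on the second), and the panel sits against the face with the seam groove behind it. The arm is clear, so I hand in.

```bash
python3 -c "
from workcell import bot
print(bot.job_done())"
```

```text
the job is handed in; nothing more can be done
None
```

The plate is in the scanner tray, the tray is pushed home, and I handed the job in at about 30 s. The hand-in gives no verdict, so what follows is from my own checks.

**What I did:**
1. I pushed the plate about 40 mm over the light box's open edge and took it there by its long edges.
2. I laid it across the rest's rails and let go. In the pictures its middle was within about 1.5 mm of the rest's centre.
3. I took it again by the middle, between the rails. Joint 6 would have passed its limit at the tray's angle, so I turned the plate half a turn; both ends are alike.
4. I lowered it into the pocket, let go, pushed the tray in and moved the arm clear.

**What the last checks showed:**
- **Plate in the pocket:** after release it lay flat with an even gap all round. With the tray shut I could not see the plate.
- **Tray home:** two pushes at different heights both came to a hard stop at the same place, at about 24 and 27 N. The tray had travelled about 144 mm.
- **Other things on the bench:** the before and after top views show the timer, tape, forceps and wash bottle unmoved.

**What disagreed:**
- **Gap at the panel:** the pictures put the panel's inner face 1–3 mm from the scanner's face. A dark seam there may account for this, but I could not rule out a gap of that size; the limit is 5 mm.
- **Wrist camera:** it had a fixed offset of about 1.4 mm, which I corrected before lowering the plate into the pocket.
- **Tool tilt:** after joint 6 touched its limit, the tool stayed tilted by about 1.4°. The plate still settled flat on release.

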